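# Raise a lid-store shutter with an S-hook

## Task

The lid store's metal shutter has no handle, only a small hole drilled somewhere along its top band. Take the copper S-hook from its stand by the orange grip, feel gently for the hole with its lower tip, hook through it and raise the shutter fully to its upper stop without forcing it or touching it with the fingers. Then unhook, leave the shutter up, and put the hook back upright in its stand, fully down in the slot, without disturbing the cup, the lids or the dripper.

Things in the scene. Friction and masses are not known exactly. Their poses are not given: they have to be found in the camera images.
- hook_grip (a point): Centre of the orange grip block (22 along x, 12 along y, 40 along z) on top of a copper S-hook of 6 mm round wire, which lies in its own x-z plane. z is up, x points to the side of the lower tip; grip it across the 12 mm (y). The hook's underside is 84 mm below this point; it starts standing in the stand.
- hook_tip (a point): Centre of the rounded end of the hook's lower bend: 18 mm in +x and 74 mm below the grip centre, same axes; the wire reaches 3 mm beyond it. The bend is a cup open upwards: its level bar (underside 10 mm, top 4 mm below this point) lies about 6 to 28 mm behind the tip, whose end stands 7 mm above the bar's top. A thin plate sits well in it 14 mm behind the tip.
- stand_slot (a point): Centre of the floor of the slot in the fixed grey hook stand (80 x 50, about 45 tall); the floor is 8 above the counter. Slot 48 along x, 8.5 wide in y, mouth flared. x is the way the hook's tip points when it stands there, z is up. A standing hook's grip centre is 84 mm above this point, maybe a few mm off along x, and leans up to about 5 degrees.
- store: Fixed lid store: a dark box 120 (x) x 170 (y) x 100 tall, open at the front, origin under its centre, z up; x points from the front (shutter) to the back. Copper guide posts 150 tall stand 83 mm either side of the shutter's middle. Above the roof (100 up) the space behind the shutter's top band is free.
- band (a point): Middle of the shutter's top band with the shutter closed, mid-thickness, 122 above the counter; axes as the store. The plate is 4 thick (x) and covers at least 35 either side. The hole, 14 wide (y), 20 tall (z), is centred at this height plus the joint value, but anywhere up to 18 mm to either side along y: not measured, to be seen or felt. 10 mm of plate is above it.
- shutter (a joint): Height of the shutter in m: 0 closed, 0.045 fully up against its stop. It slides vertically; lifting it takes about 8 N and it stays where it is left. It starts slightly ajar.
- hook: The whole S-hook, 104 mm tall; origin under the middle of its lower bend, axes as its grip.
- cup_mid (a point): Middle (half-way up) of an open brown cup, 80 mm wide, 100 tall. Leave alone.
- lids_mid (a point): Middle of a stack of black lids, 92 mm wide, 50 tall. Leave alone.
- dripper_mid (a point): Point 40 mm up the axis of a black coffee dripper, 110 mm wide, 82 tall. Leave alone.
Not all that is in view belongs to the job. Of the things like the hook, leave any that is yellow; of the rest the smaller one is meant. Several things look just like the store: the one meant starts farthest to the robot's right.

How it is judged:
On the way, in this order (a step that is already met when the one before it is completed fails the run):
1. the hook is lifted out of its stand (height (world z) of hook_grip above 0.135 m), for 0.1 s.
2. the shutter is being raised by the hook through its hole (value of joint shutter above 0.014 m and contact force between hook and shutter above 2 N and x of hook_tip in the frame of band above 0.003 m), for 0.1 s.
3. the shutter is fully up, the hook still through its hole (value of joint shutter above 0.0415 m and x of hook_tip in the frame of band above 0.003 m), for 0.2 s.
At the end, for the whole second after the job is handed in: The shutter is up within 5 mm of its stop (joint above 0.040); the hook stands free in the stand's slot, its grip centre less than 100 mm above the counter and within 22 mm of the slot's centre seen from above, leaning less than 0.2 rad (value of joint shutter above 0.04 m and horizontal distance between hook_grip and stand_slot below 0.022 m and height (world z) of hook_grip below 0.1 m and angle between hook_grip's own z axis and vertical below 0.2 rad and contact force between hook and shutter below 0.1 N); the robot touches nothing.
It fails at once if the hook presses or pulls on the shutter with more than 20 N (contact force between hook and shutter above 20 N).
It fails at once if the fingers or arm touch the shutter (contact force between any of the fingers, the arm and shutter above 0.5 N).
It fails at once if the cup moves by more than 15 mm (distance of cup_mid from where it was at the start of the episode above 0.015 m).
It fails at once if the stack of lids moves by more than 15 mm (distance of lids_mid from where it was at the start of the episode above 0.015 m).
It fails at once if the dripper moves by more than 15 mm (distance of dripper_mid from where it was at the start of the episode above 0.015 m).
It also fails if it takes over 72 s, if anything falls off the work surface, if the arm or the gripper's body presses on something with over 40 N, if the wrist force passes 120 N, or if a joint passes its speed limit or range.

## Robot

A 6-joint arm with a two-finger parallel gripper is mounted at the origin on the work surface. World frame = base frame: x ahead of the robot, y to its left, z up, the work surface at z = 0. Lengths are in m, angles in rad, forces in N, time in s.
With the tool pointing down it reaches from about 0.3 to 0.95 m from the base axis. Payload 3.1 kg.
Tool frame: the origin (TCP) lies at the very end of the fingers, on their centre line; the grasp point (between the pads) lies 19 mm behind it (r.hold_point_z is the distance from the TCP to the grasp point, in m); y points along the fingers, x is the direction in which the jaws open and shut, and the axes are right-handed (so a half turn about y gives the same grasp; the last joint's range is limited). The gripper opens to 85 mm and grips with 20 to 120 N. Pads are 22 mm wide; open, the fingers measure 114 mm over their backs; the gripper's body (76 mm by 85 mm) begins 54 mm behind the grasp point. The pads swing forward as they close: fully open they stand 13 mm farther back than shut.
Start: joints at [1.16, 0.308, 1.634, -0, 1.2, -0.07], TCP at [0.209, 0.589, 0.203] pointing down, gripper open.
Joint ranges: [-3.06, 3.06], [-0.79, 1.96], [0.05, 2.63], [-1.19, 4.34], [0.05, 2.64], [-2.94, 2.94]. Speed limits (rad/s): [2.79, 2.79, 3.14, 3.14, 3.14, 3.14].

## Interface

Orientations are given as a unit quaternion [w, x, y, z].
In Python, from workcell import r gives the robot as it stands. The module is installed in compiled form; this text tells all that it offers.
- The arm moves only by the shell command python3 -m jog 'ROWS' [FORCE]. ROWS is JSON, a list of rows, each a list of 5 numbers: the closure, from 0 (fully open) to 1 (shut), then the shift along the tool's x, y, z in m, then the turn about the tool's y in rad. In form: [[grip, x, y, z, spin], ...]. A call has 1 to 12 rows; each row is the pose to reach, as a shift and turn from the pose commanded when the call began, along the tool's axes at that moment; what a row does not reach only later rows make up. A row lasts 1/8 s, in which the tool goes at most 62.5 mm and 10.7 degrees, less where a joint would pass 70% of its speed; a pose out of reach is approached as far as the arm can. A call with a gripper value outside its range is refused whole. The fingers move at their own pace and stop on an object; FORCE is the grip in N (left out, the last holds). Time passes only in rows, so rows that repeat a pose let the fingers close. It gives the time, the measured TCP pose, the force and the opening at its end, in the units of the state.
- r.read_state(): the state, without advancing time (a new reading comes with each control period).
- r.read_camera(name): name is "scene" or "top"; returns the picture (480x640x3 uint8, red, green, blue); there is no depth.
- r.camera_params(name): a dict with "intrinsics" (3x3 intrinsics, pixels), "R" (3x3) and "t" (3): a world point X has camera coordinates R X + t. Camera axes: x right, y down, z forward; pixel columns grow to the right and rows downward; lengths in m; the calibration is good to about 2 mm. A picture is of the moment at which its call begins. camera_params takes no time and is no camera call.
- r.finish_job(): hands the job in, once; it reports no verdict.
Trained networks look in the newest picture that a camera, given by its name, has taken for a name from the list of things; names that differ only in an ending like _2 or _b are one class to them, and where a whole thing is asked for, a point or a joint stands for the part that bears it (a point fixed in the world has none). Each returns a list of dicts, best first, with "confidence" (0 to 1); they miss things now and then, are a little off and sometimes report something else, mostly with a low value. They report only what shows in the picture. A call takes as long as a camera call. They do not tell look-alikes from the thing itself.
- r.search_frame(camera, thing): "bbox" ([left, top, right, bottom] in pixels, round what is visible of it).
- r.trace(camera, thing): "mask" (480x640 bool, what is visible of it) and "bbox" ([left, top, right, bottom] in pixels, round what is visible of it).
- r.place_of(camera, thing): "uv" ([column, row] in pixels: a listed point, or the origin of a listed thing).
The state is a dict: "time": time; "joint_positions": joint angles; "joint_velocities": joint speeds; "effort": joint torques, N m; "tcp_pos": TCP position; "eef_rot": TCP orientation; "contact_force": force on the tool from outside, world axes, zero at the start; "wrist_torque": the same for the moment, N m; "width": finger opening in m.
Only numpy, scipy, OpenCV 4.12 (cv2) and the standard library are available. Lean on these libraries where they do the work, as an engineer would, in place of code of your own. Each camera call takes 0.05 s, during which the arm holds its last target.

## Working session

There is one attempt and no reset: what is moved stays moved. The work goes in short steps, Python scripts to look and compute and a shell command to move; the robot and the scene stay as the last step left them, time stands still between calls to the robot, and variables do not carry over. Pictures are saved under pics/ and viewed, and the job is handed in when it is done.

```bash
mkdir -p pics; python3 - <<'E'
from workcell import r
import cv2
s=r.read_state()
for k,v in s.items(): print(k,v)
print(r.hold_point_z)
for c in("scene","top"):
    im=r.read_camera(c); cv2.imwrite(f"pics/{c}0.png",im[:,:,::-1]); p=r.camera_params(c); print(c,p)
    for t in["hook_grip","hook_tip","stand_slot","store","band","shutter","hook","cup_mid","lids_mid","dripper_mid"]:
        try: print(t,[(round(d['confidence'],2),[round(float(x)) for x in d['uv']]) for d in r.place_of(c,t)])
        except Exception as e: print(t,e)
E
```

```text
time 0.0
joint_positions [ 1.16030640e+00  3.08995014e-01  1.63519996e+00  9.06258982e-06
  1.19968983e+00 -6.96994394e-02]
joint_velocities [ 4.20527164e-04  1.53010119e-03  7.65381986e-05  1.74329691e-03
  1.28825687e-03 -1.87030690e-03]
effort [-1.38411207e-03 -4.15261638e+01 -2.76657468e+01 -3.64396310e-04
  1.05106123e-02 -4.48048894e-06]
tcp_pos [0.20856275 0.5882329  0.20224698]
eef_rot [-0.57712736  0.57796293  0.40727733 -0.40866616]
contact_force [-0.1154771  -0.04309074  0.4313234 ]
wrist_torque [-0.01162127 -0.04541324 -0.01304647]
width 0.08552346693316648
0.0187
scene {'intrinsics': array([[445.26024318,   0.        , 314.24417455],
       [  0.        , 445.26024318, 242.4624744 ],
       [  0.        ,   0.        ,   1.        ]]), 'R': array([[-0.24369672,  0.96985052, -0.00137169],
       [ 0.67903731,  0.1696132 , -0.71424064],
       [-0.692474  , -0.17498954, -0.69989886]]), 't': array([ 0.15025366, -0.30580262,  1.43546985])}
hook_grip [(0.89, [337, 275]), (0.87, [385, 223]), (0.64, [381, 270])]
hook_tip [(0.8, [377, 264]), (0.63, [381, 300]), (0.57, [325, 294]
[... 583 characters left out ...]
.01188082],
       [-0.9980287 ,  0.00940202, -0.06205094],
       [ 0.06193166, -0.01248772, -0.99800227]]), 't': array([0.0058864 , 0.53706455, 1.15123686])}
hook_grip [(0.69, [262, 258]), (0.62, [258, 212]), (0.43, [297, 199])]
hook_tip [(0.76, [272, 253]), (0.7, [309, 203]), (0.58, [261, 212])]
stand_slot [(0.72, [266, 215]), (0.62, [258, 211])]
store [(0.88, [241, 327]), (0.87, [375, 250])]
band [(0.67, [221, 365]), (0.57, [380, 276])]
shutter it knows: band, cup_mid, dripper_mid, hook, hook_grip, hook_tip, lids_mid, stand_slot, store
hook [(0.7, [266, 264]), (0.5, [298, 204]), (0.44, [266, 218])]
cup_mid [(0.6, [150, 280])]
lids_mid [(0.97, [307, 164])]
dripper_mid [(0.64, [481, 268])]
```

View pics/scene0.png

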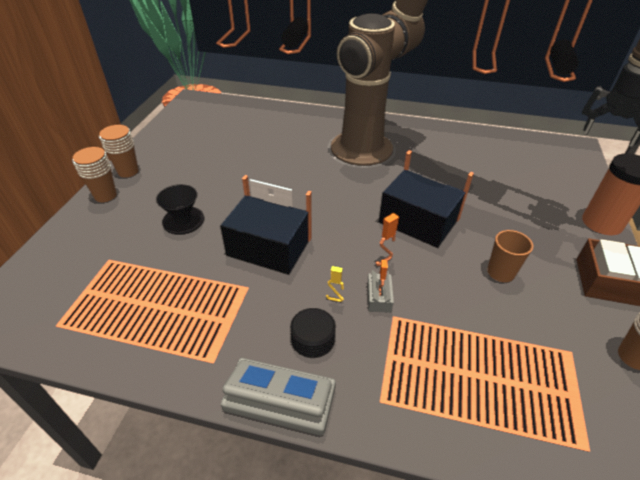

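View pics/top0.png

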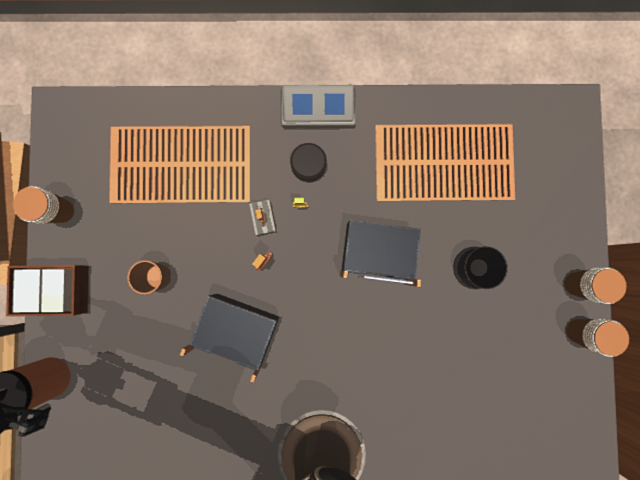

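```bash
python3 - <<'E'
import cv2
a=cv2.imread("pics/scene0.png")[170:320,290:470]; cv2.imwrite("pics/sc.png",cv2.resize(a,None,fx=4,fy=4,interpolation=cv2.INTER_CUBIC)[:600,:720])
a=cv2.imread("pics/top0.png")[180:290,220:360]; cv2.imwrite("pics/tc.png",cv2.resize(a,None,fx=5,fy=5,interpolation=cv2.INTER_CUBIC))
E
```

```text
(no output)
```

View pics/sc.png

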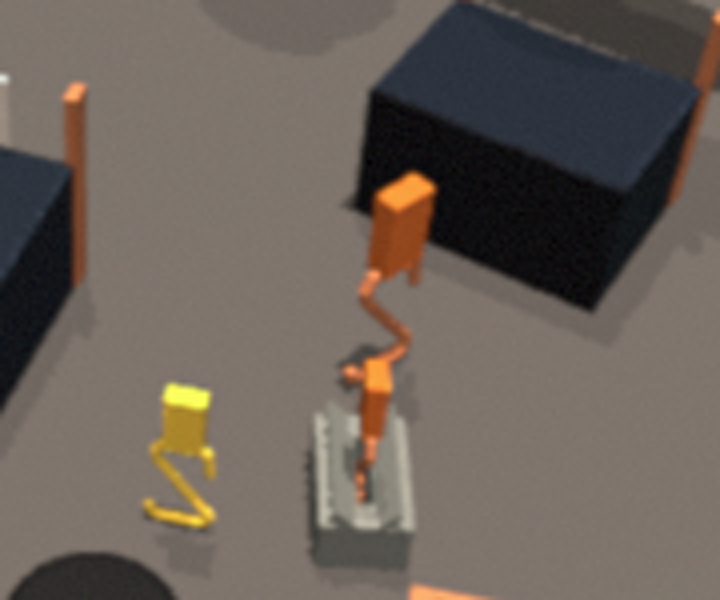

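View pics/tc.png

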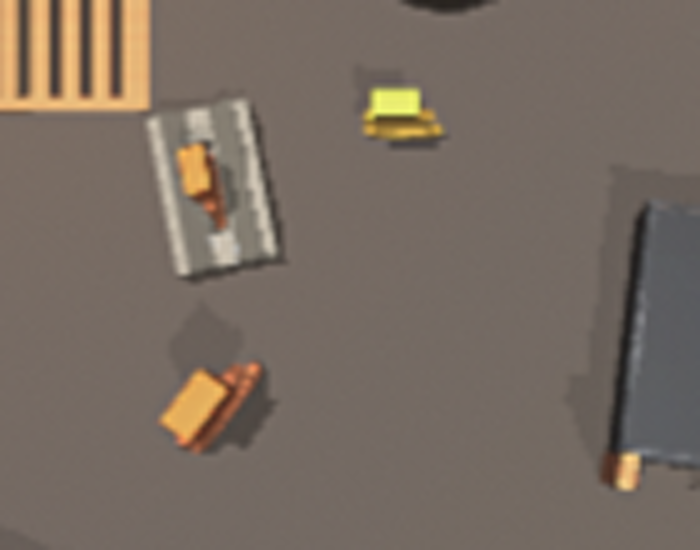

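The task's hook is the orange-gripped one in the stand, at scene (383,270) and top (258,212). Its look-alikes are the larger hook at scene (390,225) / top (262,258) and the yellow one at scene (336,275) / top (300,202). For the store there are two candidates: scene (267,235) / top (380,250), which is on the robot's right (−y), and scene (425,205) / top (235,330). I choose the first. Its band, with a dark hole, shows at scene (270,191).

Next I triangulate.

```bash
cat > h.py <<'E'
import numpy as np, cv2
from workcell import r
P={}
for c in("scene","top"):
    p=r.camera_params(c); P[c]=(np.array(p["intrinsics"]),np.array(p["R"]),np.array(p["t"]))
def proj(c,X):
    K,R,t=P[c]; q=(R@np.atleast_2d(X).T).T+t; q=q@K.T; return q[:,:2]/q[:,2:]
def tri(us,ut):
    A=[cv2.triangulatePoints(*(P[c][0]@np.c_[P[c][1],P[c][2]] for c in("scene","top")),np.array(us,float).reshape(2,1),np.array(ut,float).reshape(2,1))]
    X=(A[0][:3]/A[0][3]).ravel(); return X, np.linalg.norm(proj("scene",X)-us), np.linalg.norm(proj("top",X)-ut)
def onz(c,uv,z):
    K,R,t=P[c]; C=-R.T@t; d=R.T@np.linalg.inv(K)@np.array([uv[0],uv[1],1.]); return C+d*(z-C[2])/d[2]
def crop(im,x0,y0,x1,y1,f,name):
    cv2.imwrite("pics/"+name,cv2.resize(im[y0:y1,x0:x1],None,fx=f,fy=f,interpolation=cv2.INTER_CUBIC))
E
python3 - <<'E'
from h import *
np.set_printoptions(precision=4,suppress=True)
s=cv2.imread("pics/scene0.png");t=cv2.imread("pics/top0.png")
a=cv2.resize(s[250:315,355:405],None,fx=9,fy=9,interpolation=cv2.INTER_CUBIC)
b=cv2.resize(t[192:242,240:282],None,fx=8,fy=8,interpolation=cv2.INTER_CUBIC)
o=np.zeros((585,800,3),np.uint8); o[:a.shape[0],:450]=a; o[:b.shape[0],455:455+b.shape[1]]=b; cv2.imwrite("pics/hk.png",o)
a=cv2.resize(s[165:225,230:320],None,fx=5,fy=5,interpolation=cv2.INTER_CUBIC)
b=cv2.resize(t[260:295,335:430],None,fx=5,fy=5,interpolation=cv2.INTER_CUBIC)
o=np.zeros((500,500,3),np.uint8); o[:300,:450]=a; o[310:485,:475]=b; cv2.imwrite("pics/bd.png",o)
print("grip",tri([381,270],[258,212])); print("big",tri([385,223],[262,258]))
for c,uv in(("scene",[378,295]),("top",[266,215])): print("slot",onz(c,uv,.008))
print("band",tri([274,194],[380,276]),tri([435,171],[221,365])); print("store",onz("scene",[267,246],0),onz("top",[375,250],0))
for z in (.122,.13,.14): print(onz("top",[380,276],z),onz("scene",[274,194],z))
E
```

```text
grip (array([0.6012, 0.1429, 0.0971]), np.float64(1.609414896237997), np.float64(1.3307178336162078))
big (array([0.491 , 0.1314, 0.1299]), np.float64(0.849735212464404), np.float64(0.7730951979019169))
slot [0.5959 0.1414 0.008 ]
slot [0.604  0.1363 0.008 ]
band (array([ 0.4474, -0.139 ,  0.1257]), np.float64(0.9243376750028861), np.float64(0.9022205243325664)) (array([0.2485, 0.2275, 0.1185]), np.float64(0.3117858399699232), np.float64(0.3332240001266289))
store [ 0.5011 -0.151   0.    ] [ 0.5117 -0.1435  0.    ]
[ 0.4468 -0.1376  0.122 ] [ 0.4432 -0.1429  0.122 ]
[ 0.4469 -0.1364  0.13  ] [ 0.4527 -0.1393  0.13  ]
[ 0.4471 -0.135   0.14  ] [ 0.4647 -0.1348  0.14  ]
```

View pics/hk.png

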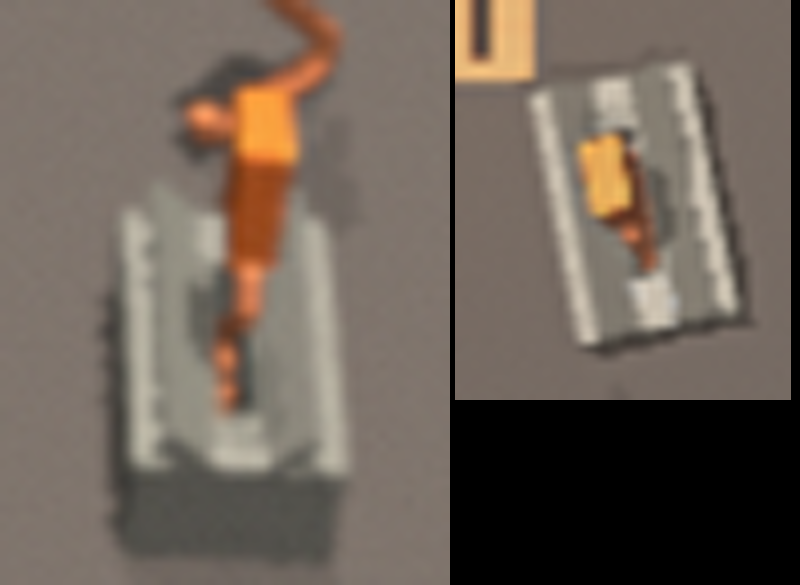

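View pics/bd.png

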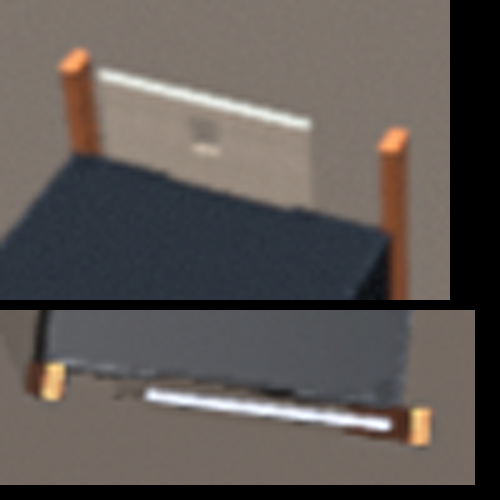

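```bash
python3 - <<'E'
from h import *
np.set_printoptions(precision=4,suppress=True)
f=lambda x,y:(( x-455)/8+240,y/8+192)
L=[onz("top",f(*p),.045) for p in((540,95),(588,345),(683,65),(735,315))]
print(np.array(L)); c=np.mean(L,0); d=(L[1]-L[0])+(L[3]-L[2]); yaw=np.arctan2(d[1],d[0]); print("centre",c,"yaw(down)",yaw, "wid",np.linalg.norm(L[2]-L[0]),np.linalg.norm(L[1]-L[0]))
g=np.array([.6012,.1429,.0935])
s=cv2.imread("pics/scene0.png");t=cv2.imread("pics/top0.png")
out=[]
for y in(yaw,yaw+np.pi):
    ex=np.array([np.cos(y),np.sin(y),0])
    ez=np.array([0,0,1.])
    w=[(18,-71),(12,-81),(-10,-81),(-13,-78),(9,-24)]
    blk=[(-11,-20),(11,-20),(11,20),(-11,20)]
    row=[]
    for im,cn,(x0,y0,x1,y1) in((s,"scene",(355,250,405,315)),(t,"top",(240,192,282,242))):
        k=6; a=cv2.resize(im[y0:y1,x0:x1],None,fx=k,fy=k,interpolation=cv2.INTER_CUBIC)
        for q,col,cl in((w,(0,255,0),False),(blk,(255,0,0),True)):
            X=np.array([g+(ex*u+ez*v)/1000 for u,v in q]); uv=(proj(cn,X)-[x0,y0]+.5)*k
            cv2.polylines(a,[uv.astype(np.int32)],cl,col,1)
        o=np.zeros((390,300,3),np.uint8); o[:a.shape[0],:a.shape[1]]=a; row.append(o)
    out.append(np.hstack(row))
o=np.hstack(out); cv2.imwrite("pics/hyp.png",cv2.resize(o,(800,260)) if 0 else o[:, :][:, :]); 
cv2.imwrite("pics/hyp.png",cv2.resize(np.vstack(out),(600,600*780//600*0+600)))
E
```

```text
[[0.6278 0.1706 0.045 ]
 [0.5496 0.1558 0.045 ]
 [0.6368 0.1261 0.045 ]
 [0.5586 0.1103 0.045 ]]
centre [0.5932 0.1407 0.045 ] yaw(down) -2.948207601770459 wid 0.04537727685561183 0.07951907848640416
```

View pics/hyp.png

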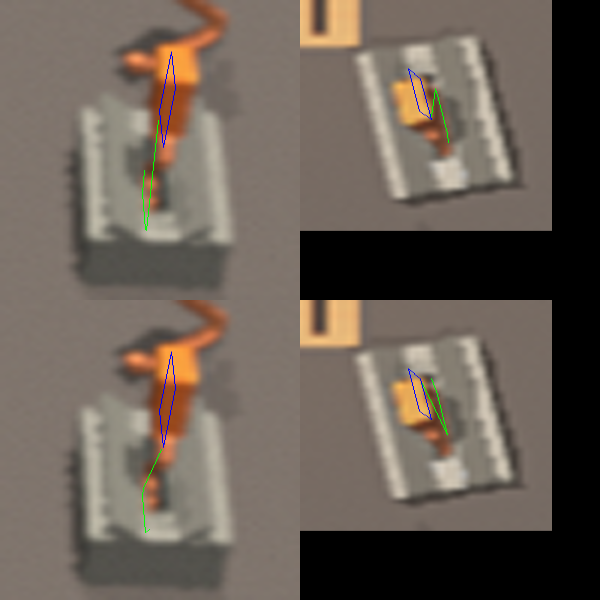

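```bash
python3 - <<'E'
from h import *
np.set_printoptions(precision=4,suppress=True)
T=np.array([258.5,213.4]);S=np.array([384.3,263.4])
print("topface",tri(S,T), onz("top",T,.112),onz("scene",S,.112))
sb=np.array([383,279.])
g=onz("top",T,.112); 
s=cv2.imread("pics/scene0.png");t=cv2.imread("pics/top0.png")
yaw=-2.948; out=[]
for y in(yaw,yaw+np.pi):
    ex=np.array([np.cos(y),np.sin(y),0]);ey=np.array([-ex[1],ex[0],0])
    for im,cn,(x0,y0,x1,y1) in((s,"scene",(355,250,405,315)),(t,"top",(240,192,282,242))):
        k=8; a=cv2.resize(im[y0:y1,x0:x1],None,fx=k,fy=k,interpolation=cv2.INTER_CUBIC)
        def dr(pts,col,cl):
            X=np.array([g+(ex*u+ey*v+np.array([0,0,1])*w)/1000 for u,v,w in pts]); uv=(proj(cn,X)-[x0,y0]+.5)*k
            cv2.polylines(a,[uv.astype(np.int32)],cl,col,1)
        dr([(18,0,-91),(12,0,-101),(-10,0,-101),(-13,0,-98),(9,0,-44)],(0,255,0),False)
        for z in(0,-40): dr([(-11,-6,z),(11,-6,z),(11,6,z),(-11,6,z)],(255,0,0),True)
        o=np.zeros((520,400,3),np.uint8); o[:a.shape[0],:a.shape[1]]=a; out.append(o)
cv2.imwrite("pics/hyp2.png",cv2.resize(np.vstack([np.hstack(out[:2]),np.hstack(out[2:])]),None,fx=.57,fy=.57,interpolation=cv2.INTER_AREA))
E
```

```text
topface (array([0.5956, 0.1436, 0.1116]), np.float64(0.24379198115087986), np.float64(0.2032464248305793)) [0.5956 0.1431 0.112 ] [0.5958 0.1441 0.112 ]
```

View pics/hyp2.png

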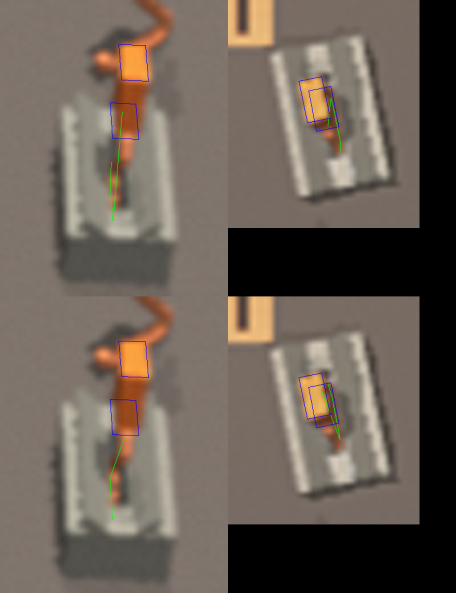

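```bash
python3 - <<'E'
from h import *
np.set_printoptions(precision=4,suppress=True)
s=cv2.imread("pics/scene0.png");t=cv2.imread("pics/top0.png")
best={}
reg={"scene":(355,252,405,315),"top":(240,192,282,242)}
def msk(im):
    h=cv2.cvtColor(im,cv2.COLOR_BGR2HSV); return ((h[...,1]>95)&((h[...,0]<22)|(h[...,0]>172))&(h[...,2]>60))
obs={}
for cn,im in(("scene",s),("top",t)):
    x0,y0,x1,y1=reg[cn]; k=8
    a=cv2.resize(im[y0:y1,x0:x1],None,fx=k,fy=k,interpolation=cv2.INTER_CUBIC); m=msk(a)
    v=np.ones_like(m)
    if cn=="scene": v[:25*k - 0*k]=0; v[:22*k]=0; 
    else: v[:8*k]=0; v[:, :14*k]=0
    obs[cn]=(a,m,v)
def render(H,roll,pitch,dx,dy,dyaw=0):
    y=-2.948+(np.pi if H else 0)+dyaw
    from scipy.spatial.transform import Rotation as Ro
    R=Ro.from_euler("z",y).as_matrix()@Ro.from_euler("xy",[roll,pitch]).as_matrix()
    top=np.array([.5956+dx,.1434+dy,.112])
    res={}
    for cn in obs:
        x0,y0,x1,y1=reg[cn];k=8
        M=np.zeros(obs[cn][1].shape,np.uint8)
        def pr(p): return ((proj(cn,top+(np.array(p)/1000)@R.T)-[x0,y0]+.5)*k).astype(np.int32)
        w=[(18,0,-94),(16,0,-99),(12,0,-101),(-10,0,-101),(-13,0,-98),(-12,0,-94),(10,0,-48),(11,0,-44),(9,0,-40)]
        cv2.polylines(M,[pr(w)],False,1,int(6*.42*k)); cv2.polylines(M,[pr([(-11,0,-38),(-11,0,-52)])],False,1,int(6*.42*k))
        cv2.fillConvexPoly(M,cv2.convexHull(pr([(u,v,z) for u in(-11,11) for v in(-6,6) for z in(0,-40)])),1)
        # occlusion by stand ignored
        res[cn]=M.astype(bool)
    return res
import itertools
for H in(0,1):
    L=[]
    for ro,pi,dx,dy in itertools.product(np.linspace(-.1,.1,9),np.linspace(-.09,.09,7),(-.002,0,.002),(-.002,0,.002)):
        q=render(H,ro,pi,dx,dy); e={c:((q[c]!=obs[c][1])&obs[c][2]).sum() for c in obs}
        L.append((sum(e.values()),ro,pi,dx,dy,e))
    L.sort(key=lambda x:x[0]); print(H,L[:3]); best[H]=L[0]
rows=[]
for H in(0,1):
    q=render(H,*best[H][1:5]); row=[]
    for c in obs:
        a=obs[c][0].copy(); cs,_=cv2.findContours(q[c].astype(np.uint8),0,2); cv2.drawContours(a,cs,-1,(0,255,0),1)
        cs,_=cv2.findContours(obs[c][1].astype(np.uint8),0,2); cv2.drawContours(a,cs,-1,(255,255,0),1)
        o=np.zeros((504,400,3),np.uint8);o[:a.shape[0],:a.shape[1]]=a;row.append(o)
    rows.append(np.hstack(row))
cv2.imwrite("pics/fit.png",cv2.resize(np.vstack(rows),None,fx=.59,fy=.59,interpolation=cv2.INTER_AREA))
for y in(-2.948,.194): print(y,[proj(c,[.595+.018*np.cos(y),.1434+.018*np.sin(y),.018]) for c in obs])
E
```

```text
0 [(np.int64(2805), np.float64(-0.024999999999999994), np.float64(0.0), 0, 0, {'scene': np.int64(1839), 'top': np.int64(966)}), (np.int64(2914), np.float64(-0.024999999999999994), np.float64(-0.06), 0.002, 0, {'scene': np.int64(1653), 'top': np.int64(1261)}), (np.int64(2942), np.float64(-0.024999999999999994), np.float64(-0.03), 0, 0, {'scene': np.int64(1735), 'top': np.int64(1207)})]
1 [(np.int64(2377), np.float64(0.024999999999999994), np.float64(0.06), 0.002, 0, {'scene': np.int64(1448), 'top': np.int64(929)}), (np.int64(2572), np.float64(0.024999999999999994), np.float64(0.03), 0, 0, {'scene': np.int64(1597), 'top': np.int64(975)}), (np.int64(2630), np.float64(0.024999999999999994), np.float64(0.03), 0.002, 0, {'scene': np.int64(1710), 'top': np.int64(920)})]
-2.948 [array([[379.0102, 285.7622]]), array([[264.1805, 224.9828]])]
0.194 [array([[379.8568, 298.4211]]), array([[261.4161, 211.191 ]])]
```

View pics/fit.png

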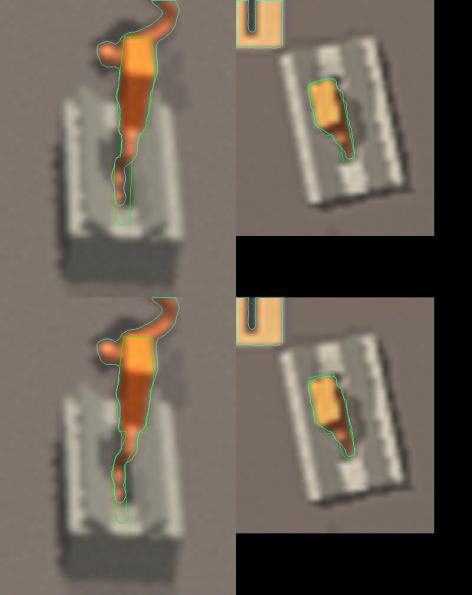

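```bash
cat >> h.py <<'E'
from scipy.spatial.transform import Rotation as Ro
def pose():
    s=r.read_state(); q=s["eef_rot"]; return np.array(s["tcp_pos"]),Ro.from_quat([q[1],q[2],q[3],q[0]]).as_matrix(),s
def togo(X,yawx):
    p,R,s=pose(); d=R.T@(np.array(X)-p); y=np.arctan2(R[1,0],R[0,0]); sp=-(yawx-y); sp=(sp+np.pi/2)%np.pi-np.pi/2
    print("t",round(s["time"],2),"tcp",p.round(4),"yawx",round(y,4),"tilt",R[2,1].round(4),"d tool mm",(d*1000).round(1),"spin",round(sp,4),"F",np.round(s["contact_force"],2),"w",round(s["width"],4),"j6",round(s["joint_positions"][5],3))
E
python3 -c "
from h import *
togo([.596,.143,.16],.194+np.pi/2)"
```

```text
t 1.0 tcp [0.2089 0.5891 0.2035] yawx 1.23 tilt -1.0 d tool mm [-291.    43.5 -513.9] spin -0.5348 F [ 0.08 -0.2   0.41] w 0.0851 j6 -0.07
```

```bash
python3 -m jog '[[0,-0.029,0,-0.051,-0.05],[0,-0.058,0,-0.103,-0.11],[0,-0.087,0,-0.154,-0.16],[0,-0.116,0,-0.206,-0.21],[0,-0.145,0,-0.257,-0.27],[0,-0.175,0,-0.308,-0.32],[0,-0.204,0,-0.360,-0.37],[0,-0.233,0,-0.411,-0.43],[0,-0.262,0,-0.463,-0.48],[0,-0.291,0.0,-0.514,-0.535],[0,-0.291,0.02,-0.514,-0.535],[0,-0.291,0.03,-0.514,-0.535]]' 40; python3 -c "
from h import *
togo([.596,.143,.073],.194+np.pi/2)
s=r.read_camera('scene')[:,:,::-1];t=r.read_camera('top')[:,:,::-1]
a=cv2.resize(s[150:320,320:460],None,fx=3,fy=3);b=cv2.resize(t[170:270,200:320],None,fx=3,fy=3)
o=np.zeros((510,790,3),np.uint8);o[:510,:420]=a;o[:300,425:785]=b;cv2.imwrite('pics/a1.png',o)"
```

```text
time: 2.5
tcp_pos: [0.5947, 0.1427, 0.1716]
eef_rot: [0.45, -0.449, -0.545, 0.547]
contact_force: [-0.4, 0.9, -0.0]
width: 0.0852
t 2.5 tcp [0.5947 0.1427 0.1716] yawx 1.7637 tilt -1.0 d tool mm [-0.  98.6 -1.6] spin -0.0011 F [-0.39  0.89 -0.02] w 0.0852 j6 -1.6
```

View pics/a1.png

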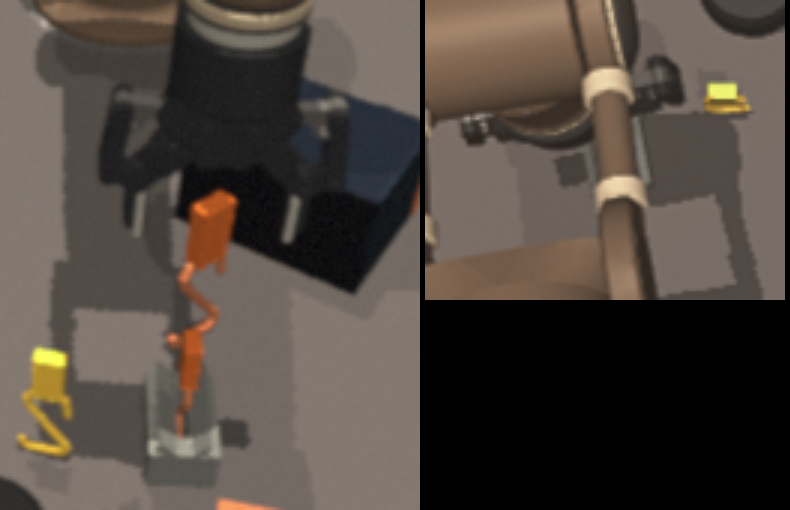

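The gripper is above the hook. In the crop the fingers straddle the column of the stand hook at (190,360), and nothing is in the way below. Next: descend and close.

```bash
python3 -m jog '[[0,0,0.04,-0.0015,0],[0,0,0.07,-0.0015,0],[0,0,0.09,-0.0015,0],[0,0,0.0985,-0.0015,0],[0,0,0.0985,-0.0015,0],[0.5,0,0.0985,-0.0015,0],[0.7,0,0.0985,-0.0015,0]]' 40; python3 -c "
from h import *
togo([.596,.143,.073],.194+np.pi/2)
s=r.read_camera('scene')[:,:,::-1]
cv2.imwrite('pics/a2.png',cv2.resize(s[190:330,310:450],None,fx=4,fy=4,interpolation=cv2.INTER_CUBIC))"
```

```text
time: 3.48
tcp_pos: [0.5986, 0.1434, 0.0763]
eef_rot: [-0.449, 0.45, 0.547, -0.545]
contact_force: [-0.3, 0.2, -0.4]
width: 0.0516
t 3.48 tcp [0.5986 0.1434 0.0763] yawx 1.7649 tilt -1.0 d tool mm [0.1 3.3 2.7] spin 0.0001 F [-0.34  0.24 -0.37] w 0.0516 j6 -1.6
```

View pics/a2.png

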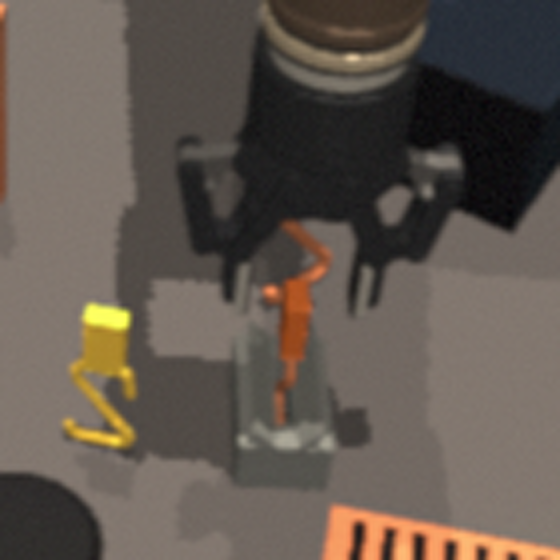

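```bash
python3 -c "
from h import *
p,R,s=pose()
ex=R[:,0]
for z in (.076,.083,.089,.1):
  for sg in(-1,1):
    X=np.array([p[0],p[1],z])+sg*ex*(s['width']/2+.004); print(z,sg,(proj('scene',X)-[310,190])*4)
print((proj('scene',[.596,.143,.092])-[310,190])*4)
"
```

```text
0.076 -1 [[238.45386552 341.30674291]]
0.076 1 [[337.08978425 345.0746308 ]]
0.083 -1 [[239.59135873 332.50847588]]
0.083 1 [[338.74547091 336.27746312]]
0.089 -1 [[240.57584394 324.89369308]]
0.089 1 [[340.17847498 328.66347588]]
0.1 -1 [[242.40389993 310.75407045]]
0.1 1 [[342.83944211 314.52494678]]
[[290.94845988 319.47489795]]
```

```bash
python3 -m jog '[[0.7,0,0.001,0.001,0],[0.75,0,0.001,0.001,0]]' 40; python3 -c "
from h import *
togo([.596,.143,.073],.194+np.pi/2)
s=r.read_camera('scene')[:,:,::-1]
cv2.imwrite('pics/a3.png',cv2.resize(s[225:310,340:420],None,fx=7,fy=7,interpolation=cv2.INTER_CUBIC))"
```

```text
time: 3.78
tcp_pos: [0.5964, 0.143, 0.074]
eef_rot: [0.449, -0.449, -0.546, 0.546]
contact_force: [-0.9, -1.2, -0.7]
width: 0.0211
t 3.77 tcp [0.5964 0.143  0.074 ] yawx 1.7649 tilt -1.0 d tool mm [0.1 1.  0.4] spin 0.0001 F [-0.93 -1.24 -0.75] w 0.0211 j6 -1.601
```

View pics/a3.png

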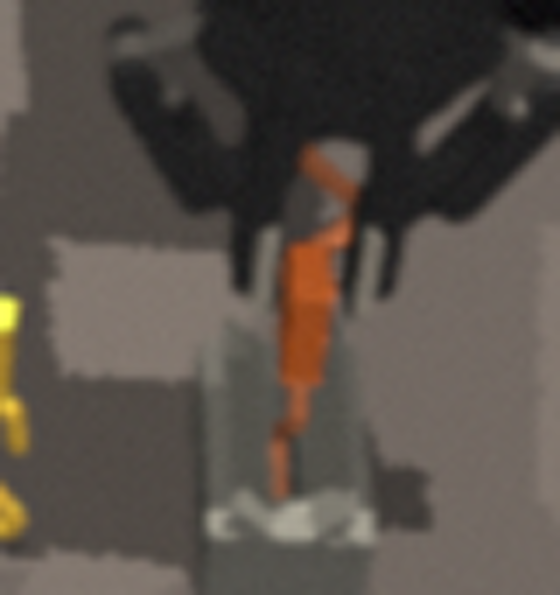

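```bash
python3 -c "
from h import *
for z in (.1716,.1846,.195): print(z,proj('scene',[.5947,.1427,z]))
print('now obs mean', (265+365)/2/7+340,310/7+225)
for z in (.074,.078,.085,.09,.095): print(z,proj('scene',[.5964,.143,z]))
"
```

```text
0.1716 [[386.9638294  242.29065626]]
0.1846 [[387.71567067 237.53396665]]
0.195 [[388.3285687  233.65633203]]
now obs mean 385.0 269.2857142857143
0.074 [[381.81043724 275.69286997]]
0.078 [[382.00846729 274.44235902]]
0.085 [[382.35786442 272.23600232]]
0.09 [[382.60967689 270.64586874]]
0.095 [[382.86338247 269.04378053]]
```

```bash
python3 -c "
from h import *
for z in (.2,.23,.26): print(z,proj('top',[.5947,.1427,z]))
t=r.read_camera('top')[:,:,::-1]
cv2.imwrite('pics/a4.png',cv2.resize(t[170:260,200:320],None,fx=6,fy=6,interpolation=cv2.INTER_CUBIC))
p,R,s=pose();print(p)
print((proj('top',[p+R[:,0]*w+np.array([0,0,z]) for z in(0.0,.06,.1) for w in(-.05,0,.05)])-[200,170])*6)
for d in r.search_frame('scene','hook_grip'): print(d)
"
```

```text
0.2 [[253.76104405 208.87023838]]
0.23 [[251.88641155 206.99321732]]
0.26 [[249.89066055 204.99492342]]
[0.59653289 0.14301493 0.0739516 ]
[[483.9058811  244.61421288]
 [362.4180737  269.40815393]
 [240.66596096 294.25603596]
 [472.65122656 224.81407229]
 [344.24004576 250.99559929]
 [215.53358813 277.23732976]
 [464.4096508  210.31479485]
 [330.92718772 237.51098331]
 [197.12567387 264.77217629]]
{'bbox': [329.3, 266.9, 341.1, 299.4], 'confidence': 0.74}
{'bbox': [381.2, 261.8, 384.9, 285.9], 'confidence': 0.66}
{'bbox': [380.6, 246.6, 391.0, 262.3], 'confidence': 0.44}
```

View pics/a4.png

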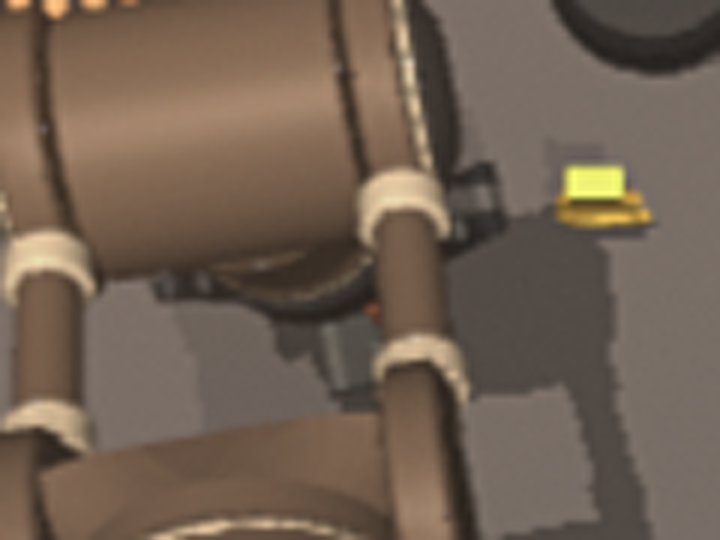

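```bash
python3 -m jog '[[0.7,0,0.006,0.0,0],[0.7,0,0.006,0.0,0],[0.95,0,0.006,0.0,0],[1,0,0.006,0.0,0],[1,0,0.006,0.0,0],[1,0,0.006,0.0,0]]' 50; python3 -c "
from h import *
togo([.596,.143,.073],.194+np.pi/2)
s=r.read_camera('scene')[:,:,::-1]
cv2.imwrite('pics/a5.png',cv2.resize(s[225:310,340:420],None,fx=7,fy=7,interpolation=cv2.INTER_CUBIC))"
```

```text
time: 4.68
tcp_pos: [0.5965, 0.1431, 0.0679]
eef_rot: [0.449, -0.449, -0.546, 0.546]
contact_force: [0.2, 0.4, -0.4]
width: 0.0105
t 4.67 tcp [0.5965 0.1431 0.0679] yawx 1.765 tilt -1.0 d tool mm [ 0.  -5.1  0.5] spin 0.0002 F [ 0.18  0.39 -0.4 ] w 0.0105 j6 -1.601
```

View pics/a5.png

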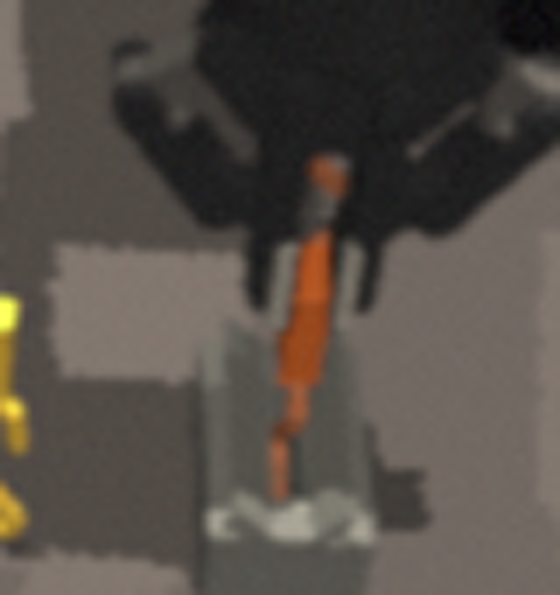

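```bash
python3 -m jog '[[0.7,0,0,0,0],[0.7,0,0,0,0],[0.7,0,0.009,0,0],[0.7,0,0.009,0,0],[0.95,0,0.009,0,0],[1,0,0.009,0,0],[1,0,0.009,0,0],[1,0,0.009,0,0]]' 60; python3 -c "
from h import *
togo([.596,.143,.073],.194+np.pi/2)
s=r.read_camera('scene')[:,:,::-1]
cv2.imwrite('pics/a6.png',cv2.resize(s[225:310,340:420],None,fx=7,fy=7,interpolation=cv2.INTER_CUBIC))"
```

```text
time: 5.72
tcp_pos: [0.5965, 0.1431, 0.059]
eef_rot: [0.449, -0.449, -0.546, 0.546]
contact_force: [0.2, -0.1, -1.2]
width: 0.0109
t 5.72 tcp [0.5965 0.1431 0.059 ] yawx 1.765 tilt -1.0 d tool mm [  0.  -14.    0.6] spin 0.0002 F [ 0.21 -0.13 -1.16] w 0.0109 j6 -1.601
```

View pics/a6.png

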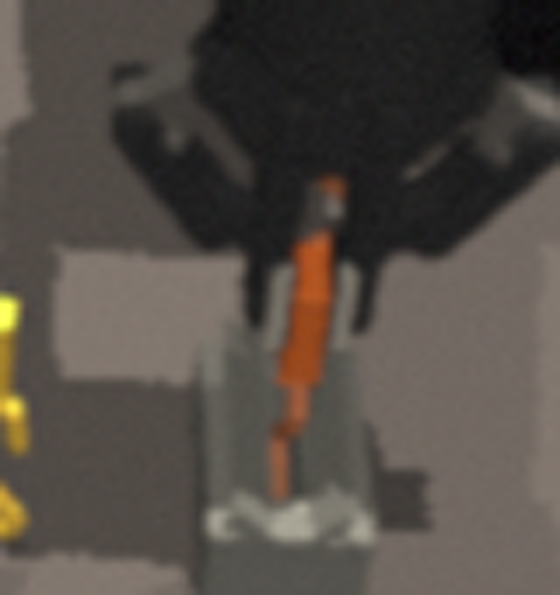

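```bash
python3 -m jog '[[1,0,-0.01,0,0],[1,0,-0.03,0,0],[1,0,-0.06,0,0],[1,0,-0.09,0,0],[1,0,-0.12,0,0],[1,0,-0.15,0,0],[1,0,-0.17,0,0],[1,0,-0.17,0,0],[1,0,-0.17,0,0]]'; python3 -c "
from h import *
togo([.596,.143,.073],.194+np.pi/2)
s=r.read_camera('scene')[:,:,::-1]
cv2.imwrite('pics/a7s.png',s)
cv2.imwrite('pics/a7.png',cv2.resize(s[150:310,320:450],None,fx=3.7,fy=3.7,interpolation=cv2.INTER_CUBIC))"
```

```text
time: 6.9
tcp_pos: [0.5958, 0.1429, 0.228]
eef_rot: [0.45, -0.449, -0.546, 0.547]
contact_force: [-0.3, 0.8, -0.6]
width: 0.0109
t 6.9 tcp [0.5958 0.1429 0.228 ] yawx 1.765 tilt -1.0 d tool mm [  0.  155.   -0.5] spin 0.0002 F [-0.28  0.76 -0.56] w 0.0109 j6 -1.601
```

View pics/a7.png

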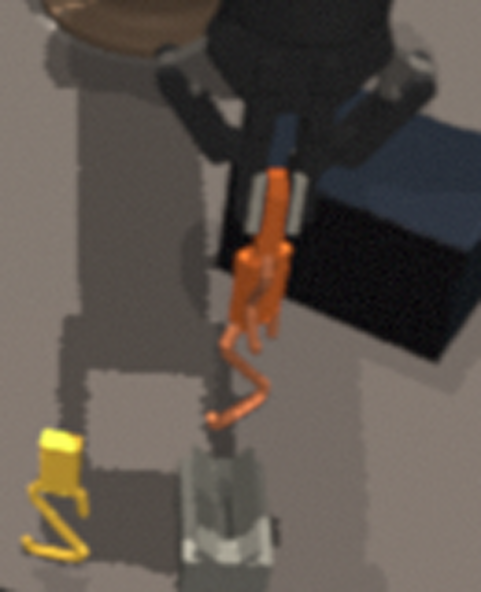

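```bash
python3 - <<'E'
from h import *
np.set_printoptions(precision=4,suppress=True)
A=tri([308.7,192.5],[345.1,273.5]);B=tri([244.3,176.9],[418.7,282.5]);print("left post",A,"right post",B)
for z in(.15,): 
    a=onz("top",[345.1,273.5],z);b=onz("top",[418.7,282.5],z);print(a,b,np.linalg.norm(a-b),"mid",(a+b)/2)
    c=onz("scene",[308.7,192.5],z);d=onz("scene",[244.3,176.9],z);print(c,d,"mid",(c+d)/2)
m=(a+b+c+d)/4; v=(a-b)+(c-d); v/=np.linalg.norm(v); ex=np.array([v[1],-v[0],0]); print("mid",m,"yaw x",np.arctan2(ex[1],ex[0]))
# plate top edge
pl=[(335+148/5-.5,260+83/5-.5),(335+392/5-.5,260+115/5-.5)]
q=[onz("top",p,.147) for p in pl]; print("plate top ends",q,[((p-m)@ex,(p-m)@v) for p in q])
sp=[(230+100/5-.5,165+75/5-.5),(230+310/5-.5,165+125/5-.5)]
for z in(.142,.147,.152): 
    q=[onz("scene",p,z) for p in sp]; print(z,[((p-m)@ex,(p-m)@v) for p in q])
# hole: intersect ray with plate plane offset
K,R,t=P["scene"]; C=-R.T@t; d=R.T@np.linalg.inv(K)@np.array([270.5,191.1,1]); 
for off in(0,.002,.004):
    k=((m-C)@ex+off)/(d@ex); X=C+k*d; print("hole",off,X,"lateral",(X-m)@v)
E
```

```text
left post (array([ 0.4535, -0.0546,  0.1512]), np.float64(0.2712228812415116), np.float64(0.2617815132364103)) right post (array([ 0.4317, -0.2198,  0.1506]), np.float64(0.1473139191547521), np.float64(0.1481073241691049))
[ 0.4536 -0.0552  0.15  ] [ 0.4318 -0.2203  0.15  ] 0.16652757596013312 mid [ 0.4427 -0.1378  0.15  ]
[ 0.452  -0.0543  0.15  ] [ 0.4309 -0.2198  0.15  ] mid [ 0.4414 -0.1371  0.15  ]
mid [ 0.4421 -0.1374  0.15  ] yaw x -0.12918402966527107
plate top ends [array([ 0.4473, -0.0981,  0.147 ]), array([ 0.4318, -0.2079,  0.147 ])] [(np.float64(0.0001518076580031955), np.float64(0.03964470572036389)), (np.float64(-0.0010821480602410717), np.float64(-0.07120342863654587))]
0.142 [(np.float64(-0.005116092734656629), np.float64(-0.07249800525432706)), (np.float64(-0.006123821416769005), np.float64(0.03779615490978153))]
0.147 [(np.float64(0.0007548086322110217), np.float64(-0.0688720154704003)), (np.float64(-0.00024510181364676374), np.float64(0.040566452266788386))]
0.152 [(np.float64(0.006625709999078555), np.float64(-0.06524602568647347)), (np.float64(0.005633617789475579), np.float64(0.04333674962379531))]
hole 0 [ 0.4401 -0.1524  0.1267] lateral -0.015116796311141333
hole 0.002 [ 0.4423 -0.1516  0.1284] lateral -0.014025835443877654
hole 0.004 [ 0.4444 -0.1508  0.1302] lateral -0.012934874576614004
```

```bash
cat >> h.py <<'E'
M=np.array([.442,-.1374,0]); SY=-.129; EX=np.array([np.cos(SY),np.sin(SY),0]); EY=np.array([-np.sin(SY),np.cos(SY),0])
def tgt(tx,ty,tz,ox=.018): # tip in band frame xy, world z -> TCP
    return M+EX*(tx-ox)+EY*ty+np.array([0,0,tz+.074-.033])
def tipband():
    p,R,s=pose(); d=p+EX*.018-M; print("tip x %.1f y %.1f z %.1f mm"%(d@EX*1e3,d@EY*1e3,(p[2]+.033-.074)*1e3))
E
python3 -c "
from h import *
X=tgt(-.045,-.0145,.1305);print(X);togo(X,SY+np.pi/2)"
```

```text
[ 0.37765815 -0.14367504  0.1715    ]
t 6.95 tcp [0.5954 0.1429 0.2273] yawx 1.765 tilt -1.0 d tool mm [-239.2   56.6  268.8] spin 0.3232 F [-0.17  0.19 -0.61] w 0.0108 j6 -1.601
```

```bash
python3 -m jog '[[1,-0.015,0,0.017,0],[1,-0.045,0,0.05,0.04],[1,-0.075,0,0.084,0.09],[1,-0.105,0,0.118,0.14],[1,-0.135,0,0.152,0.2],[1,-0.165,0,0.186,0.25],[1,-0.195,0,0.219,0.29],[1,-0.220,0,0.247,0.323],[1,-0.234,0,0.263,0.323],[1,-0.239,0,0.269,0.323],[1,-0.239,0,0.269,0.323],[1,-0.239,0,0.269,0.323]]'; python3 -c "
from h import *
togo(tgt(-.045,-.0145,.1305),SY+np.pi/2)
s=r.read_camera('scene')[:,:,::-1];t=r.read_camera('top')[:,:,::-1]
print([(d['confidence'],d['uv']) for d in r.place_of('scene','hook_tip')])
cv2.imwrite('pics/b1s.png',s);cv2.imwrite('pics/b1t.png',t)
a=cv2.resize(s[110:250,210:350],None,fx=4,fy=4,interpolation=cv2.INTER_CUBIC)
cv2.imwrite('pics/b1.png',a)"
```

```text
time: 8.45
tcp_pos: [0.3791, -0.1427, 0.2287]
eef_rot: [0.531, -0.531, -0.467, 0.467]
contact_force: [-0.1, 0.2, -1.1]
width: 0.0112
t 8.45 tcp [ 0.3791 -0.1427  0.2287] yawx 1.4428 tilt -1.0 d tool mm [-1.2 57.2  1.3] spin 0.001 F [-0.14  0.18 -1.14] w 0.0112 j6 -1.911
[(0.96, [379.7, 262.5]), (0.55, [326.1, 296.6]), (0.46, [278.1, 159.5]), (0.4, [282.8, 159.6])]
```

View pics/b1.png

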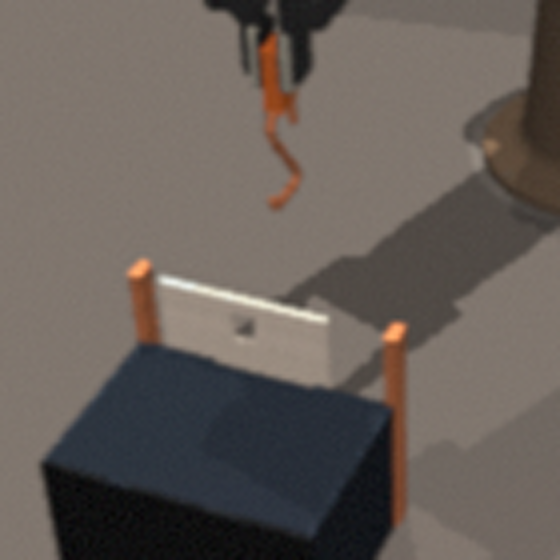

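View pics/b1t.png

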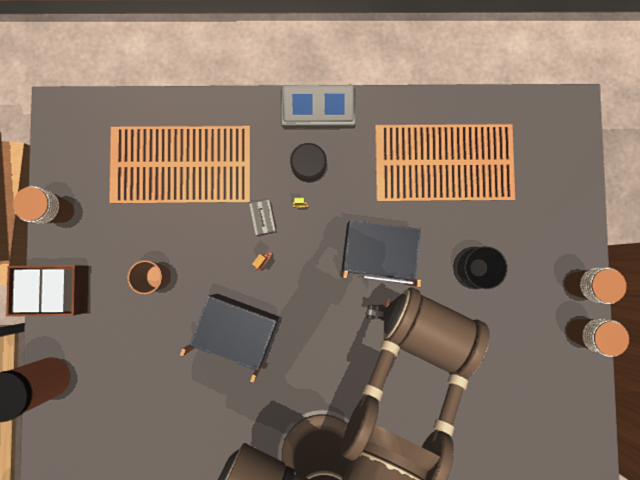

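```bash
python3 - <<'E'
from h import *
p=np.array([.3791,-.1427,.2287]); g=p+[0,0,.033]
im=cv2.imread('pics/b1s.png')[110:250,210:350];k=4;a=cv2.resize(im,None,fx=k,fy=k,interpolation=cv2.INTER_CUBIC)
f=lambda u,z:((proj('scene',g+EX*u/1e3+np.array([0,0,z/1e3]))-[210,110]+.5)*k)[0]
for n,u,z in(("tip",18,-74),("barback",-13,-79),("gripbot+x",11,-20),("gripbot-x",-11,-20),("blocktop",0,20)): print(n,f(u,z))
w=np.array([f(*q) for q in[(18,-74),(16,-79),(12,-81),(-10,-81),(-13,-78),(-12,-74),(10,-28),(11,-24)]]).astype(np.int32); cv2.polylines(a,[w],False,(0,255,0),1)
cv2.imwrite('pics/b1m.png',a[:300,150:420].repeat(2,0).repeat(2,1))
E
```

```text
tip [271.40163198 202.6655106 ]
barback [293.4646102  182.56285948]
gripbot+x [270.95633483 116.78073754]
gripbot-x [286.90223359  97.99292684]
blocktop [274.97207152  44.59914758]
```

View pics/b1m.png

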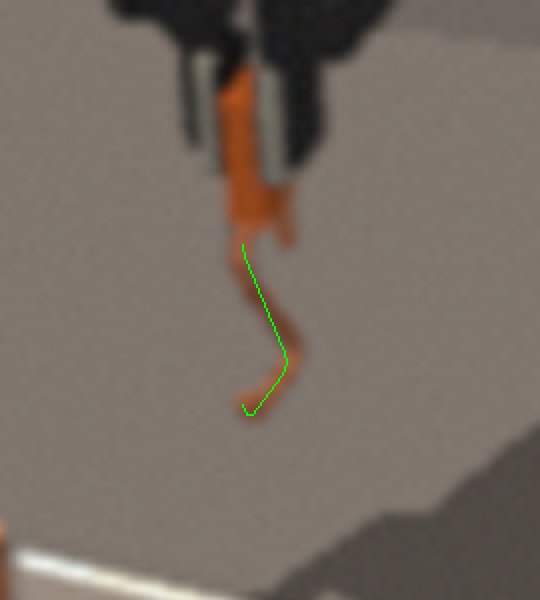

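```bash
python3 -m jog '[[1,-0.001,0.02,0.001,0],[1,-0.002,0.04,0.001,0],[1,-0.002,0.055,0.0,0],[1,-0.002,0.0575,-0.005,0],[1,-0.002,0.0575,-0.012,0],[1,-0.002,0.0575,-0.014,0],[1,-0.002,0.0575,-0.014,0]]'; python3 -c "
from h import *
togo(tgt(-.025,-.0155,.1305),SY+np.pi/2);tipband()
s=r.read_camera('scene')[:,:,::-1]
cv2.imwrite('pics/b2s.png',s)
a=cv2.resize(s[120:220,220:330],None,fx=7,fy=5.9,interpolation=cv2.INTER_CUBIC)
cv2.imwrite('pics/b2.png',a)"
```

```text
time: 9.48
tcp_pos: [0.3931, -0.1474, 0.1721]
eef_rot: [-0.531, 0.531, 0.467, -0.467]
contact_force: [0.1, -0.7, -0.9]
width: 0.0109
t 9.47 tcp [ 0.3931 -0.1474  0.1721] yawx 1.4422 tilt -1.0 d tool mm [ 0.7  0.6 -4.2] spin 0.0004 F [ 0.09 -0.73 -0.91] w 0.0109 j6 -1.905
tip x -29.2 y -16.2 z 131.1 mm
```

View pics/b2.png

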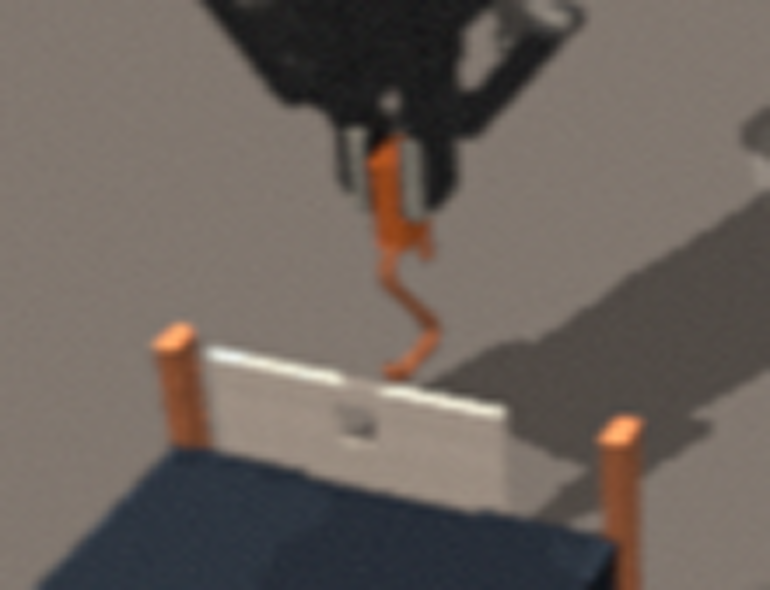

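```bash
python3 -c "
from h import *
S=np.array([7,5.9])
f=lambda X:(proj('scene',X)-[220,120]+.5)*S
p=np.array([.3931,-.1474,.1721]);tip=p+EX*.018+np.array([0,0,-.041])
print('tip',f(tip),'advanced 31',f(tip+EX*.031), 'less 3.5z',f(tip+EX*.031-np.array([0,0,.0035])),'per mm y',f(tip+EY*.001)-f(tip))"
```

```text
tip [[389.60290382 372.61554179]] advanced 31 [[351.05929624 415.62800486]] less 3.5z [[351.78982622 422.49289353]] per mm y [[2.60642326 0.5333165 ]]
```

```bash
python3 -m jog '[[1,0,0,-0.005,0],[1,0,0,-0.010,0],[1,0,0,-0.014,0],[1,0,0,-0.014,0],[1,0,0,-0.014,0]]'; python3 -c "
from h import *
tipband()
togo(tgt(-.01,-.016,.1305),SY+np.pi/2);tipband()
s=r.read_camera('scene')[:,:,::-1]
a=cv2.resize(s[120:220,220:330],None,fx=7,fy=5.9,interpolation=cv2.INTER_CUBIC)
cv2.imwrite('pics/b3.png',a)"
```

```text
time: 10.15
tcp_pos: [0.4062, -0.1489, 0.1714]
eef_rot: [0.531, -0.531, -0.467, 0.467]
contact_force: [-0.5, 0.2, -0.9]
width: 0.0111
tip x -16.1 y -16.0 z 130.4 mm
t 10.15 tcp [ 0.4062 -0.1489  0.1714] yawx 1.4421 tilt -1.0 d tool mm [-0.  -0.1 -6.1] spin 0.0003 F [-0.49  0.2  -0.86] w 0.0111 j6 -1.894
tip x -16.1 y -16.0 z 130.4 mm
```

View pics/b3.png

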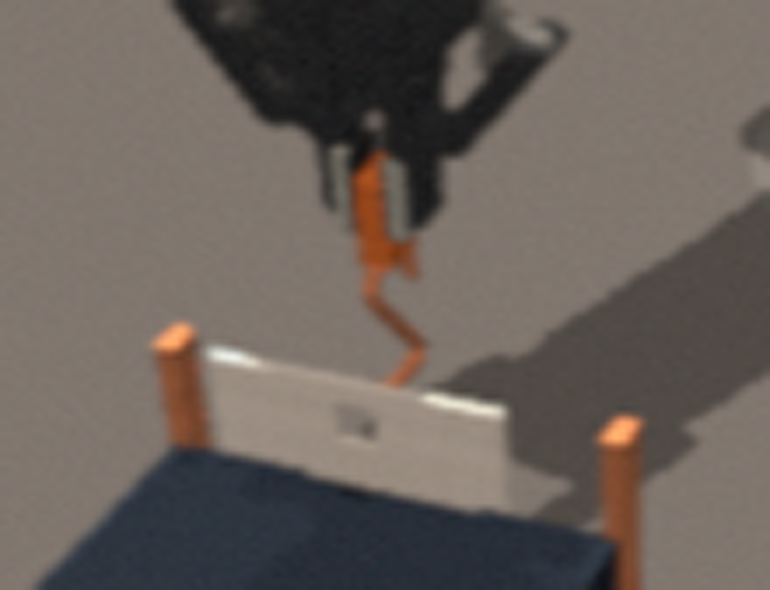

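```bash
python3 -m jog '[[1,0,0,-0.004,0],[1,0,0,-0.008,0],[1,0,0,-0.009,0],[1,0,0,-0.010,0],[1,0,0,-0.011,0],[1,0,0,-0.012,0]]'; python3 -c "
from h import *
tipband()"; python3 -m jog '[[1,0,0,-0.001,0],[1,0,0,-0.002,0],[1,0,0,-0.003,0]]';python3 -c "
from h import *
tipband()"
```

```text
time: 10.95
tcp_pos: [0.4182, -0.1505, 0.1715]
eef_rot: [-0.531, 0.531, 0.467, -0.467]
contact_force: [-0.0, -0.4, 0.5]
width: 0.0109
tip x -3.9 y -16.0 z 130.5 mm
time: 11.32
tcp_pos: [0.4212, -0.1508, 0.1715]
eef_rot: [0.531, -0.531, -0.467, 0.467]
contact_force: [0.1, -0.1, -0.9]
width: 0.0112
tip x -0.9 y -16.0 z 130.5 mm
```

```bash
python3 -m jog '[[1,0,0,-0.001,0],[1,0,0,-0.002,0],[1,0,0,-0.003,0],[1,0,0,-0.004,0]]';  python3 -m jog '[[1,0,0,-0.001,0],[1,0,0,-0.002,0],[1,0,0,-0.003,0]]';python3 -c "
from h import *
tipband()
s=r.read_camera('scene')[:,:,::-1]
a=cv2.resize(s[120:220,220:330],None,fx=7,fy=5.9,interpolation=cv2.INTER_CUBIC)
cv2.imwrite('pics/b4.png',a)"
```

```text
time: 11.82
tcp_pos: [0.4252, -0.1514, 0.1715]
eef_rot: [0.531, -0.531, -0.467, 0.467]
contact_force: [0.2, 0.8, -0.7]
width: 0.0113
time: 12.2
tcp_pos: [0.4282, -0.1517, 0.1715]
eef_rot: [0.531, -0.531, -0.467, 0.467]
contact_force: [0.1, 0.0, -0.9]
width: 0.011
tip x 6.1 y -16.0 z 130.5 mm
```

View pics/b4.png

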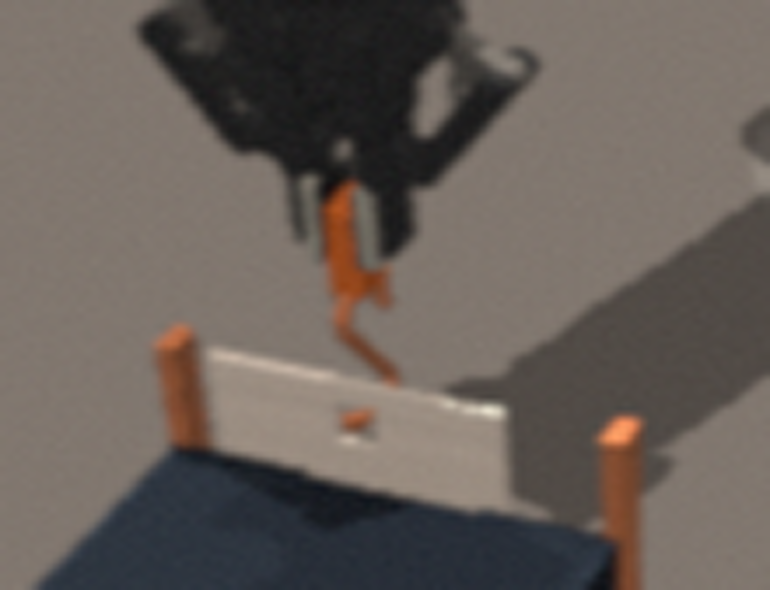

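The copper tip now shows through the hole at crop (355,420), slightly high in it. There has been no contact force so far. I'll advance another 8 mm.

```bash
python3 -m jog '[[1,0,0,-0.001,0],[1,0,0,-0.002,0],[1,0,0,-0.003,0],[1,0,0,-0.004,0]]';  python3 -m jog '[[1,0,0,-0.001,0],[1,0,0,-0.002,0],[1,0,0,-0.003,0],[1,0,0,-0.004,0]]';python3 -c "
from h import *
tipband()
s=r.read_camera('scene')[:,:,::-1]
a=cv2.resize(s[120:220,220:330],None,fx=7,fy=5.9,interpolation=cv2.INTER_CUBIC)
cv2.imwrite('pics/b5.png',a)"
```

```text
time: 12.75
tcp_pos: [0.4321, -0.1523, 0.1715]
eef_rot: [-0.531, 0.531, 0.467, -0.467]
contact_force: [0.1, 0.3, -0.3]
width: 0.0105
time: 13.25
tcp_pos: [0.4361, -0.1528, 0.1715]
eef_rot: [-0.531, 0.531, 0.467, -0.467]
contact_force: [-0.6, 0.1, -1.3]
width: 0.0108
tip x 14.1 y -16.0 z 130.5 mm
```

View pics/b5.png

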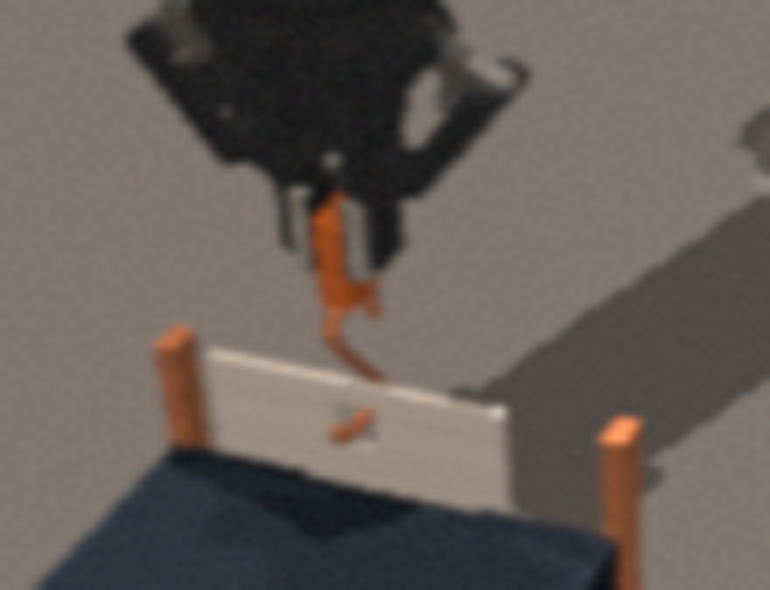

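```bash
python3 -m jog '[[1,0,-0.002,0,0],[1,0,-0.004,0,0],[1,0,-0.006,0,0],[1,0,-0.008,0,0],[1,0,-0.009,0,0],[1,0,-0.010,0,0],[1,0,-0.011,0,0]]';  python3 -m jog '[[1,0,-0.001,0,0],[1,0,-0.002,0,0],[1,0,-0.003,0,0],[1,0,-0.004,0,0],[1,0,-0.005,0,0]]';python3 -c "
from h import *
tipband()
s=r.read_camera('scene')[:,:,::-1]
a=cv2.resize(s[120:220,220:330],None,fx=7,fy=5.9,interpolation=cv2.INTER_CUBIC)
cv2.imwrite('pics/b6.png',a)"
```

```text
time: 14.18
tcp_pos: [0.4357, -0.1526, 0.1816]
eef_rot: [0.531, -0.531, -0.467, 0.467]
contact_force: [1.2, -0.9, -8.0]
width: 0.0106
time: 14.8
tcp_pos: [0.4359, -0.1527, 0.1875]
eef_rot: [0.531, -0.531, -0.467, 0.467]
contact_force: [1.4, -0.5, -7.8]
width: 0.011
tip x 13.9 y -16.0 z 146.5 mm
```

View pics/b6.png

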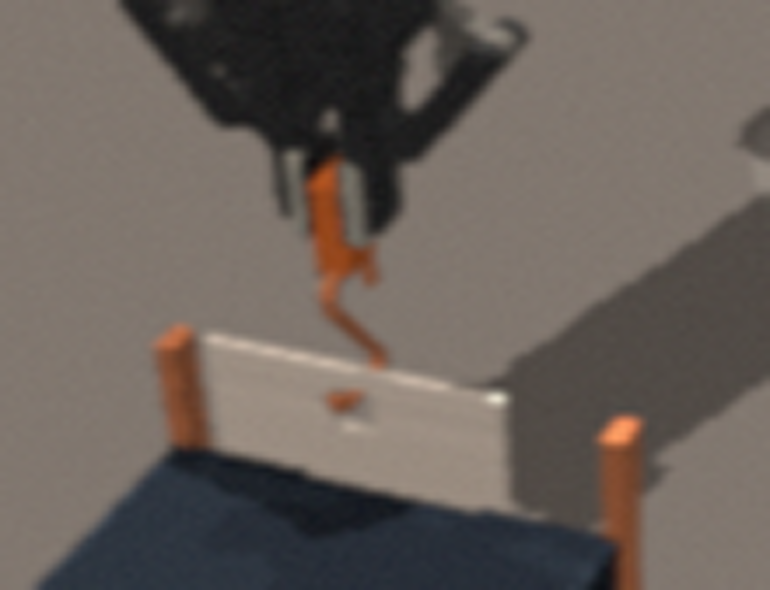

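```bash
python3 -m jog '[[1,0,-0.002,0,0],[1,0,-0.004,0,0],[1,0,-0.006,0,0],[1,0,-0.008,0,0],[1,0,-0.010,0,0],[1,0,-0.012,0,0],[1,0,-0.014,0,0],[1,0,-0.016,0,0],[1,0,-0.018,0,0],[1,0,-0.020,0,0],[1,0,-0.022,0,0],[1,0,-0.024,0,0]]';  python3 -m jog '[[1,0,-0.001,0,0],[1,0,-0.002,0,0],[1,0,-0.003,0,0],[1,0,-0.004,0,0]]';python3 -c "
from h import *
tipband()
s=r.read_camera('scene')[:,:,::-1]
a=cv2.resize(s[120:220,220:330],None,fx=7,fy=5.9,interpolation=cv2.INTER_CUBIC)
cv2.imwrite('pics/b7.png',a)"
```

```text
time: 16.35
tcp_pos: [0.436, -0.1527, 0.2116]
eef_rot: [0.531, -0.531, -0.467, 0.467]
contact_force: [0.7, 0.3, -7.8]
width: 0.0108
time: 16.85
tcp_pos: [0.436, -0.1527, 0.2155]
eef_rot: [0.531, -0.531, -0.467, 0.467]
contact_force: [0.9, -0.9, -8.2]
width: 0.011
tip x 14.0 y -16.0 z 174.5 mm
```

View pics/b7.png

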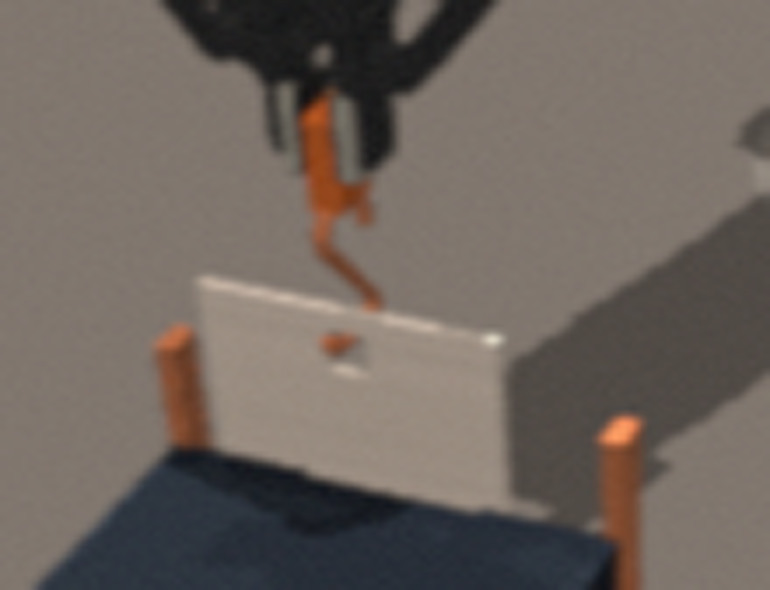

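Now I raise in 1 mm steps toward the stop and watch the force.

```bash
python3 -m jog '[[1,0,-0.001,0,0],[1,0,-0.002,0,0],[1,0,-0.003,0,0]]'|grep -E "tcp|force";  python3 -m jog '[[1,0,-0.001,0,0]]'|grep -E "tcp|force"; python3 -m jog '[[1,0,-0.001,0,0]]'|grep -E "tcp|force"; python3 -m jog '[[1,0,-0.0005,0,0]]'|grep -E "tcp|force"; python3 -m jog '[[1,0,-0.0005,0,0]]'|grep -E "tcp|force"
```

```text
tcp_pos: [0.436, -0.1527, 0.2185]
contact_force: [-0.0, -0.0, -8.4]
tcp_pos: [0.436, -0.1527, 0.2195]
contact_force: [0.1, -0.5, -8.4]
tcp_pos: [0.436, -0.1528, 0.2206]
contact_force: [-0.2, 0.6, -8.8]
tcp_pos: [0.436, -0.1527, 0.221]
contact_force: [-0.7, -0.7, -9.0]
tcp_pos: [0.436, -0.1527, 0.2215]
contact_force: [0.1, 0.6, -8.9]
```

```bash
for i in 1; do python3 -m jog '[[1,0,-0.0005,0,0]]'|grep -E "tcp|force"; done;  python3 -m jog '[[1,0,-0.0005,0,0]]'|grep -E "tcp|force"; python3 -m jog '[[1,0,-0.0005,0,0]]'|grep -E "tcp|force"; python3 -c "
from h import *
tipband()
s=r.read_camera('scene')[:,:,::-1]; cv2.imwrite('pics/b8s.png',s)
a=cv2.resize(s[120:220,220:330],None,fx=7,fy=5.9,interpolation=cv2.INTER_CUBIC)
cv2.imwrite('pics/b8.png',a)"
```

```text
tcp_pos: [0.436, -0.1528, 0.222]
contact_force: [0.4, -0.1, -8.5]
tcp_pos: [0.4359, -0.1527, 0.2223]
contact_force: [1.2, -0.7, -11.0]
tcp_pos: [0.4358, -0.1527, 0.2223]
contact_force: [1.4, -0.9, -13.2]
tip x 13.9 y -16.0 z 181.3 mm
```

View pics/b8.png

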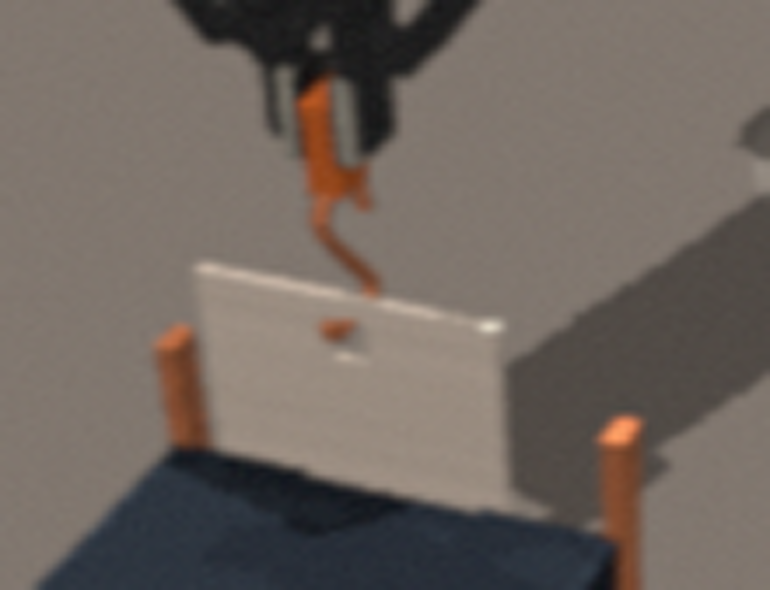

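```bash
python3 -m jog '[[1,0,0.001,0,0],[1,0,0.003,0,0],[1,0,0.005,0,0],[1,0,0.007,0,0],[1,0,0.009,0,0],[1,0,0.011,0,0],[1,0,0.011,0,0]]'; python3 -c "
from h import *
tipband()
s=r.read_camera('scene')[:,:,::-1]
a=cv2.resize(s[120:220,220:330],None,fx=7,fy=5.9,interpolation=cv2.INTER_CUBIC)
cv2.imwrite('pics/b9.png',a)"
```

```text
time: 19.08
tcp_pos: [0.4359, -0.1527, 0.2117]
eef_rot: [0.531, -0.531, -0.467, 0.467]
contact_force: [0.5, -0.1, -0.9]
width: 0.0114
tip x 13.9 y -16.0 z 170.7 mm
```

View pics/b9.png

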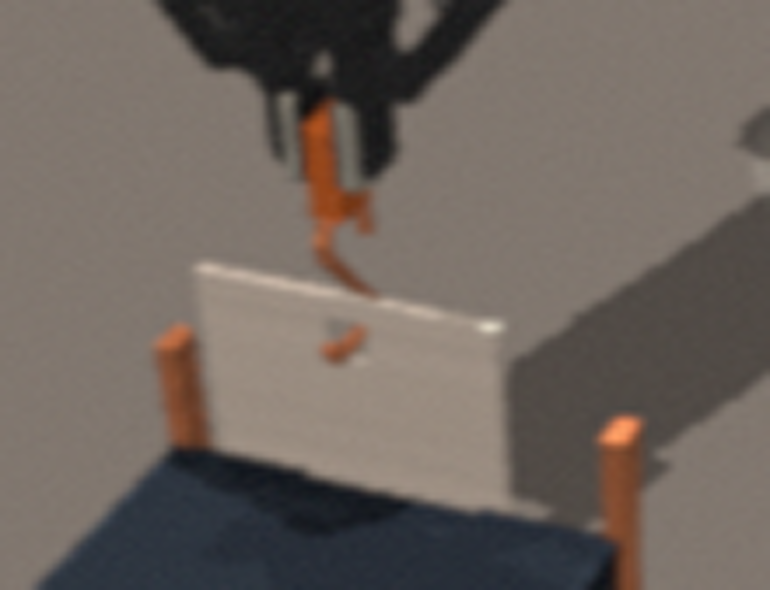

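The shutter stayed up. The bend sits free in the hole with force back at its baseline, so I retract.

```bash
python3 -m jog '[[1,0,0,0.001,0],[1,0,0,0.003,0],[1,0,0,0.005,0],[1,0,0,0.007,0],[1,0,0,0.009,0]]'|grep -E "tcp|force"; python3 -m jog '[[1,0,0,0.002,0],[1,0,0,0.004,0],[1,0,0,0.007,0],[1,0,0,0.010,0],[1,0,0,0.014,0],[1,0,0,0.018,0],[1,0,0,0.022,0],[1,0,0,0.028,0],[1,0,0,0.035,0],[1,0,0,0.045,0],[1,0,0,0.045,0]]'; python3 -c "
from h import *
tipband()
s=r.read_camera('scene')[:,:,::-1];cv2.imwrite('pics/c1s.png',s)
a=cv2.resize(s[100:220,220:340],None,fx=5,fy=5,interpolation=cv2.INTER_CUBIC)
cv2.imwrite('pics/c1.png',a)
togo([.5965,.1431,.228],.194+np.pi/2)"
```

```text
tcp_pos: [0.4269, -0.1516, 0.212]
contact_force: [-0.3, 0.2, -1.2]
time: 21.12
tcp_pos: [0.3816, -0.1457, 0.2118]
eef_rot: [0.531, -0.531, -0.467, 0.467]
contact_force: [0.3, 0.4, -1.0]
width: 0.0109
tip x -40.8 y -16.0 z 170.8 mm
t 21.18 tcp [ 0.3822 -0.1458  0.212 ] yawx 1.4417 tilt -1.0 d tool mm [ 314.1  -15.9 -175.3] spin -0.3231 F [ 0.86 -0.36 -1.19] w 0.011 j6 -1.913
```

View pics/c1.png

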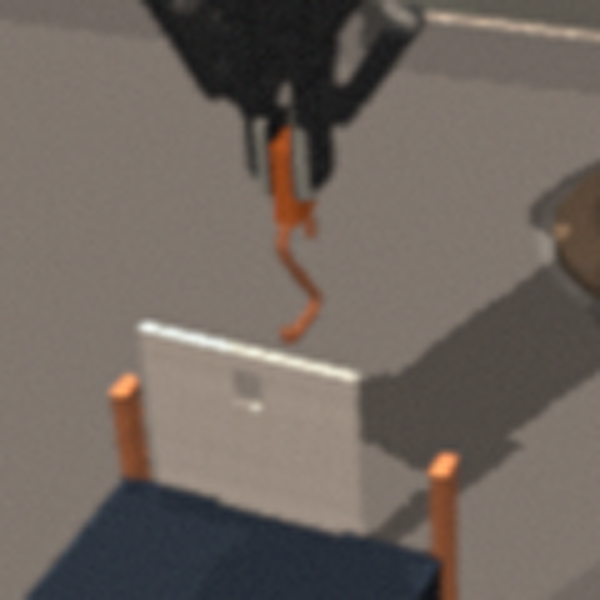

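```bash
python3 -m jog '[[1,0,-0.02,0,0],[1,0,-0.045,0,0],[1,0,-0.060,0,0],[1,0.03,-0.060,0,0],[1,0.07,-0.060,0,0],[1,0.11,-0.060,-0.02,-0.05],[1,0.15,-0.060,-0.05,-0.1],[1,0.19,-0.060,-0.08,-0.15],[1,0.23,-0.060,-0.11,-0.2],[1,0.265,-0.060,-0.135,-0.25],[1,0.29,-0.060,-0.155,-0.3],[1,0.308,-0.060,-0.169,-0.323]]'; python3 -m jog '[[1,0.0062,0.02,-0.0065,0],[1,0.0062,0.04,-0.0065,0],[1,0.0062,0.04,-0.0065,0],[1,0.0062,0.04,-0.0065,0]]'; python3 -c "
from h import *
togo([.5965,.1431,.059],.194+np.pi/2)
s=r.read_camera('scene')[:,:,::-1];t=r.read_camera('top')[:,:,::-1]
cv2.imwrite('pics/c2s.png',s)
a=cv2.resize(s[150:310,310:450],None,fx=3.7,fy=3.7,interpolation=cv2.INTER_CUBIC)
cv2.imwrite('pics/c2.png',a)
"
```

```text
time: 22.68
tcp_pos: [0.5905, 0.1392, 0.2712]
eef_rot: [0.449, -0.448, -0.546, 0.547]
contact_force: [0.1, -0.1, -0.8]
width: 0.0109
time: 23.18
tcp_pos: [0.5943, 0.1445, 0.2316]
eef_rot: [0.45, -0.449, -0.546, 0.546]
contact_force: [-0.2, -0.5, -0.3]
width: 0.0111
t 23.18 tcp [0.5943 0.1445 0.2316] yawx 1.7641 tilt -1.0 d tool mm [ -1.8 172.6  -2.1] spin -0.0007 F [-0.22 -0.45 -0.31] w 0.0111 j6 -1.597
```

View pics/c2.png

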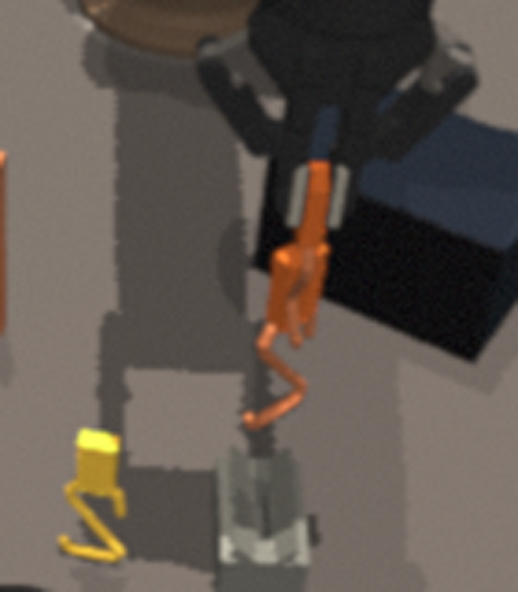

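```bash
python3 -m jog '[[1,-0.0018,0.03,-0.0021,-0.0007],[1,-0.0018,0.06,-0.0021,-0.0007],[1,-0.0018,0.085,-0.0021,-0.0007],[1,-0.0018,0.10,-0.0021,-0.0007],[1,-0.0018,0.11,-0.0021,-0.0007],[1,-0.0018,0.11,-0.0021,-0.0007],[1,-0.0018,0.11,-0.0021,-0.0007]]'; python3 -c "
from h import *
togo([.5965,.1431,.059],.1942+np.pi/2)
s=r.read_camera('scene')[:,:,::-1]
cv2.imwrite('pics/c3s.png',s)
a=cv2.resize(s[200:310,330:430],None,fx=5.4,fy=5.4,interpolation=cv2.INTER_CUBIC)
cv2.imwrite('pics/c3.png',a)
"
```

```text
time: 24.15
tcp_pos: [0.5982, 0.144, 0.1231]
eef_rot: [-0.449, 0.449, 0.547, -0.546]
contact_force: [0.5, -1.2, -1.0]
width: 0.0112
t 24.15 tcp [0.5982 0.144  0.1231] yawx 1.7657 tilt -1.0 d tool mm [-0.6 64.1  2. ] spin 0.0007 F [ 0.49 -1.22 -1.01] w 0.0112 j6 -1.6
```

View pics/c3.png

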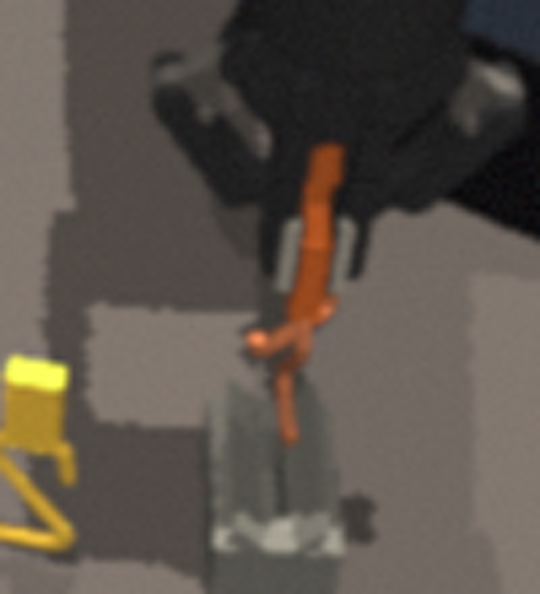

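```bash
python3 -m jog '[[1,0,0,0,0],[1,0,0,0,0]]' >/dev/null; python3 -c "
from h import *
togo([.5965,.1431,.059],.1942+np.pi/2)"
```

```text
t 24.45 tcp [0.5976 0.1439 0.1225] yawx 1.7657 tilt -1.0 d tool mm [-0.6 63.5  1.3] spin 0.0007 F [ 0.5   0.76 -1.27] w 0.0109 j6 -1.6
```

```bash
python3 -m jog '[[1,-0.0006,0.005,0.0013,0.0007],[1,-0.0006,0.015,0.0013,0.0007],[1,-0.0006,0.022,0.0013,0.0007],[1,-0.0006,0.022,0.0013,0.0007]]'; python3 -c "
from h import *
togo([.5965,.1431,.059],.1942+np.pi/2)"
```

```text
time: 24.95
tcp_pos: [0.595, 0.1429, 0.0985]
eef_rot: [0.45, -0.449, -0.545, 0.547]
contact_force: [-0.9, -0.5, -0.3]
width: 0.0106
t 24.95 tcp [0.595  0.1429 0.0985] yawx 1.765 tilt -1.0 d tool mm [-0.1 39.5 -1.6] spin -0.0 F [-0.9  -0.54 -0.28] w 0.0106 j6 -1.601
```

```bash
python3 -m jog '[[1,0,0.003,-0.001,0],[1,0,0.006,-0.001,0],[1,0,0.009,-0.001,0],[1,0,0.012,-0.001,0]]'; python3 -m jog '[[1,0,0.003,0,0],[1,0,0.006,0,0],[1,0,0.009,0,0],[1,0,0.012,0,0]]';python3 -c "
from h import *
togo([.5965,.1431,.059],.1942+np.pi/2)"
```

```text
time: 25.45
tcp_pos: [0.5971, 0.1433, 0.0879]
eef_rot: [-0.449, 0.449, 0.546, -0.546]
contact_force: [-0.6, 0.2, -1.1]
width: 0.0113
time: 25.95
tcp_pos: [0.597, 0.1432, 0.0758]
eef_rot: [0.449, -0.449, -0.546, 0.546]
contact_force: [-0.5, -0.5, -0.6]
width: 0.0109
t 25.95 tcp [0.597  0.1432 0.0758] yawx 1.765 tilt -1.0 d tool mm [-0.  16.8  0.6] spin -0.0 F [-0.52 -0.52 -0.61] w 0.0109 j6 -1.6
```

```bash
python3 -m jog '[[1,0,0.003,0,0],[1,0,0.006,0,0],[1,0,0.009,0,0],[1,0,0.012,0,0],[1,0,0.014,0,0],[1,0,0.0155,0,0],[1,0,0.0155,0,0]]'; python3 -c "
from h import *
togo([.5965,.1431,.059],.1942+np.pi/2)
s=r.read_camera('scene')[:,:,::-1]
a=cv2.resize(s[225:310,340:420],None,fx=7,fy=7,interpolation=cv2.INTER_CUBIC)
cv2.imwrite('pics/c4.png',a)
"
```

```text
time: 26.82
tcp_pos: [0.597, 0.1432, 0.0604]
eef_rot: [0.449, -0.449, -0.546, 0.546]
contact_force: [-0.9, -0.3, 0.0]
width: 0.0108
t 26.82 tcp [0.597  0.1432 0.0604] yawx 1.765 tilt -1.0 d tool mm [-0.   1.4  0.5] spin 0.0 F [-0.86 -0.29  0.01] w 0.0108 j6 -1.6
```

View pics/c4.png

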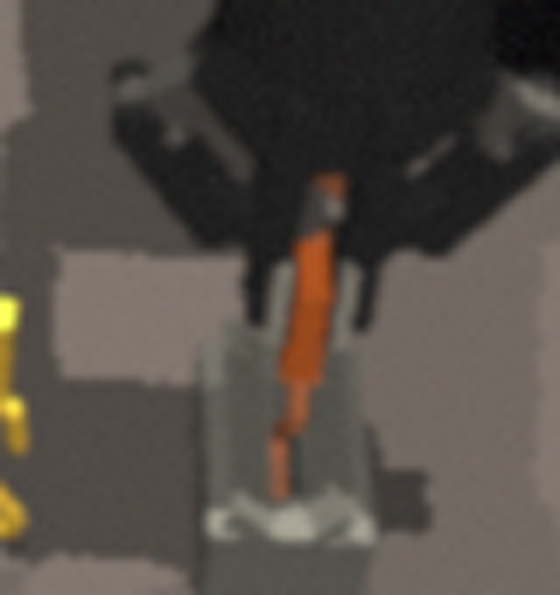

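```bash
python3 -m jog '[[1,0,0.0006,0,0],[1,0,0.0012,0,0],[1,0,0.0012,0,0]]' |grep -E "tcp|force"; python3 -m jog '[[0.9,0,0,0,0],[0.8,0,0,0,0],[0.7,0,0,0,0],[0.6,0,0,0,0],[0.5,0,0,0,0],[0.5,0,0,0,0]]' ; python3 -c "
from h import *
s=r.read_camera('scene')[:,:,::-1]
a=cv2.resize(s[225:310,340:420],None,fx=7,fy=7,interpolation=cv2.INTER_CUBIC)
cv2.imwrite('pics/c5.png',a)
"
```

```text
tcp_pos: [0.597, 0.1432, 0.0592]
contact_force: [0.1, 0.7, -0.7]
time: 28.0
tcp_pos: [0.5971, 0.1432, 0.0593]
eef_rot: [-0.449, 0.449, 0.546, -0.546]
contact_force: [-0.1, 0.8, 0.5]
width: 0.0425
```

View pics/c5.png

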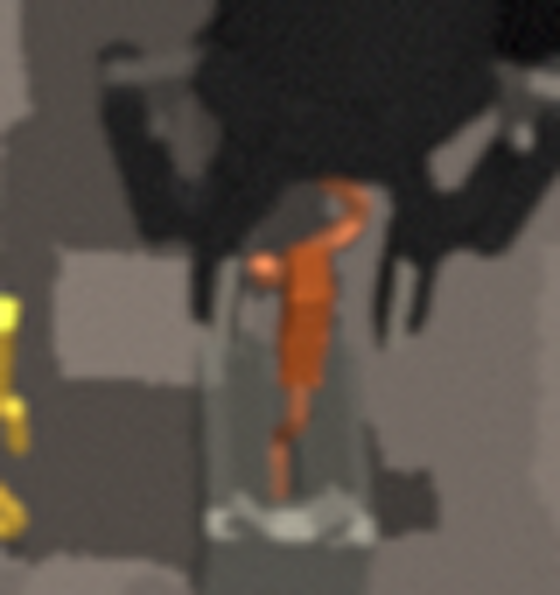

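The hook stands free. Next: open fully, rise and back off.

```bash
python3 -m jog '[[0.3,0,0,0,0],[0.2,0,0,0,0],[0.2,0,-0.02,0,0],[0.2,0,-0.05,0,0],[0.2,0,-0.09,0,0],[0.2,0,-0.13,0,0],[0.2,0,-0.17,0,0],[0.2,0.03,-0.19,0.02,0],[0.2,0.08,-0.19,0.05,0],[0.2,0.13,-0.19,0.08,0],[0.2,0.18,-0.19,0.10,0],[0.2,0.2,-0.19,0.10,0]]'; python3 -m jog '[[0.2,0.03,0,0.0,0],[0.2,0.03,0,0.0,0]]'; python3 -c "
from h import *
np.set_printoptions(precision=4,suppress=True)
s=r.read_camera('scene')[:,:,::-1];t=r.read_camera('top')[:,:,::-1];cv2.imwrite('pics/e_s.png',s);cv2.imwrite('pics/e_t.png',t)
a=cv2.resize(s[250:315,355:405],None,fx=8,fy=8,interpolation=cv2.INTER_CUBIC)
b=cv2.resize(t[192:242,240:282],None,fx=8,fy=8,interpolation=cv2.INTER_CUBIC)
o=np.zeros((520,760,3),np.uint8);o[:520,:400]=a;o[:400,410:746]=b;cv2.imwrite('pics/e.png',o)
for c in('scene','top'):
  for n in('hook_grip','cup_mid','lids_mid','dripper_mid','band'): print(c,n,[(round(d['confidence'],2),np.round(d['uv'])) for d in r.place_of(c,n)])
print(r.read_state()['time'])
"
```

```text
time: 29.55
tcp_pos: [0.4587, 0.3224, 0.2511]
eef_rot: [-0.448, 0.448, 0.548, -0.546]
contact_force: [-0.2, 0.3, -1.1]
width: 0.0686
time: 29.8
tcp_pos: [0.455, 0.351, 0.2504]
eef_rot: [-0.448, 0.449, 0.547, -0.546]
contact_force: [-0.6, -1.0, -0.7]
width: 0.0683
scene hook_grip [(0.81, array([337., 275.])), (0.71, array([386., 224.])), (0.69, array([383., 268.]))]
scene cup_mid [(0.65, array([506., 260.]))]
scene lids_mid [(0.83, array([310., 332.]))]
scene dripper_mid [(0.94, array([181., 210.]))]
scene band [(0.77, array([437., 172.])), (0.62, array([276., 194.]))]
top hook_grip [(0.67, array([258., 214.])), (0.65, array([260., 256.])), (0.44, array([299., 203.]))]
top cup_mid [(0.59, array([150., 277.]))]
top lids_mid [(0.71, array([310., 161.]))]
top dripper_mid [(0.76, array([483., 269.])), (0.33, array([376., 250.]))]
top band [(0.88, array([222., 364.])), (0.74, array([378., 276.])), (0.74, array([260., 213.]))]
30.4
```

View pics/e.png

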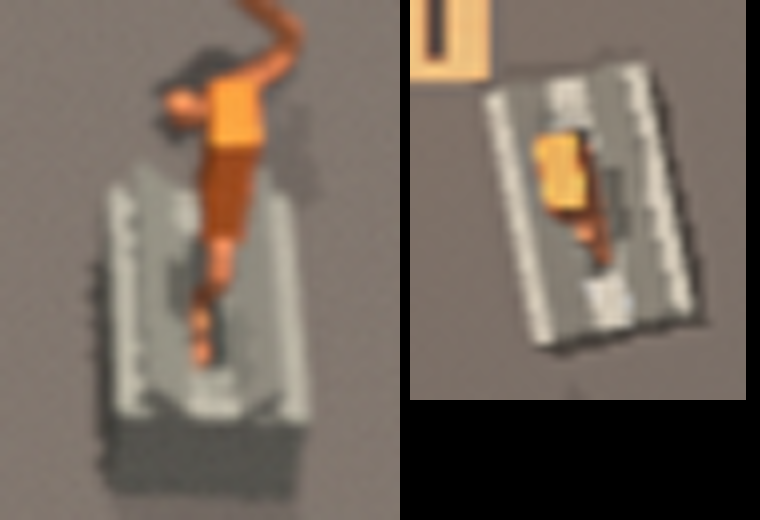

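View pics/e_s.png

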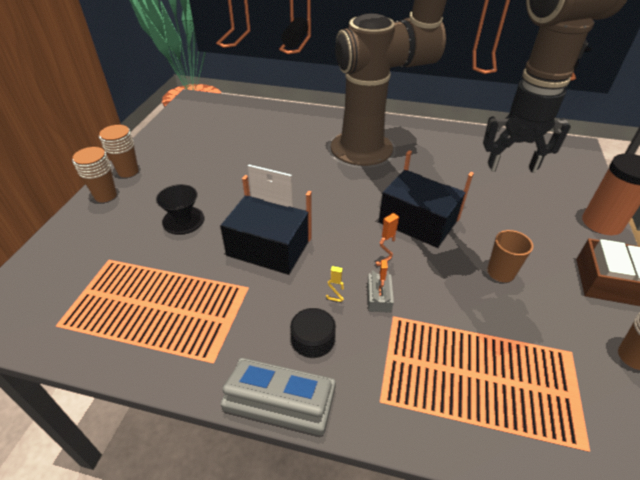

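The hook is upright in its slot at scene (383,268), the same as at the start. The shutter is up at (270,185), and the cup, lids and dripper have not moved. I'm handing in.

```bash
python3 -c "
from workcell import r
print(r.finish_job())"
```

```text
the job is handed in; nothing more can be done
None
```

The shutter is fully up and the hook is back upright in its stand; I handed the job in at about 30 s of the 72 s allowed, and it reported no verdict.

- **Hook and store:** I took the orange-gripped hook from the stand by its grip. The hole was visible in the scene picture about 14 mm to the robot's right of the band's middle, so no searching was needed. The tip went in with no contact force beyond sensor noise.
- **Lifting:** The shutter moved at about 8 N. At the stop the force rose to about 13 N, and the tip was then at the height worked out for the upper stop. I lowered the hook free, drew it out and returned it to the pose it was grasped from.
- **Last checks:** In the pictures the hook stands in the slot as at the start, the shutter stayed up, and the gripper is clear of everything. The cup, lids and dripper are where they were, within the few pixels the networks vary.
- **What disagreed:** In the scene picture the finger ends looked about 15 mm higher than the reported TCP, so I re-gripped lower before lifting. In the last pictures the network gave the band's pixel near its starting place, although the pictures plainly show the shutter raised.

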